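# Load, lock and pierce a reagent kit

## Task

Stand every colour-capped vial upright in the carriage pocket of its own colour (draw the carriage out to reach them), slide the carriage fully home under the press head, and screw its knurled locking screw down clockwise until it stops tight. Only then pull the sprung lever all the way down to pierce the caps and ease it slowly back up to rest without letting it snap. Leave the white-capped vial and everything else on the bench where it is.

Things in the scene. Friction and masses are not known exactly. Their poses are not given: they have to be found in the camera images.
- vial_blue_mid (a point): squat amber glass vial with a blue cap, 36 mm diameter, 45 mm tall, about 60 g, stands upright on the bench in front of the press (may be absent); this point is at its centre, 22.5 mm above its underside; z is its upright axis
- vial_red_mid (a point): squat amber glass vial with a red cap, 36 mm diameter, 45 mm tall, about 60 g, stands upright on the bench in front of the press (may be absent); this point is at its centre, 22.5 mm above its underside; z is its upright axis
- vial_yellow_mid (a point): squat amber glass vial with a yellow cap, 36 mm diameter, 45 mm tall, about 60 g, stands upright on the bench in front of the press (may be absent); this point is at its centre, 22.5 mm above its underside; z is its upright axis
- vial_green_mid (a point): squat amber glass vial with a green cap, 36 mm diameter, 45 mm tall, about 60 g, stands upright on the bench in front of the press (may be absent); this point is at its centre, 22.5 mm above its underside; z is its upright axis
- pocket_blue (a point): pocket of the carriage marked with a blue disc and blue rims: 46 x 44 mm, walls 10 mm high; this point is the centre of its floor (19 mm above the bench). The four pockets stand in a row along the press's y at 48 mm pitch, blue at the -y end (next to the head), then red, yellow, green
- pocket_red (a point): pocket of the carriage marked with a red disc and red rims: 46 x 44 mm, walls 10 mm high; this point is the centre of its floor (19 mm above the bench). The four pockets stand in a row along the press's y at 48 mm pitch, blue at the -y end (next to the head), then red, yellow, green
- pocket_yellow (a point): pocket of the carriage marked with a yellow disc and yellow rims: 46 x 44 mm, walls 10 mm high; this point is the centre of its floor (19 mm above the bench). The four pockets stand in a row along the press's y at 48 mm pitch, blue at the -y end (next to the head), then red, yellow, green
- pocket_green (a point): pocket of the carriage marked with a green disc and green rims: 46 x 44 mm, walls 10 mm high; this point is the centre of its floor (19 mm above the bench). The four pockets stand in a row along the press's y at 48 mm pitch, blue at the -y end (next to the head), then red, yellow, green
- press_head (a point): centre of the top of the overhanging white press head, 132 mm above the bench, 30 mm behind (+x) the line along which the pockets travel; the head is 140 mm in x by 176 mm in y, underside at 92 mm, needle tips at 69 mm, on two posts at its back. Axes are the press's: x away from the robot, y along the slide, z up; the press is turned by up to 7 degrees
- carriage (a joint): position of the white carriage on its slide (m): 0 = drawn fully out to +y of the press, 0.24 = fully home under the head, at the stop; grows as it moves to -y of the press. About 5 N of friction; stays where left; moved by its screw knob. Starts part way in (0.03 to 0.10), its blue pocket close to the head
- screw_grip (a point): centre of the dark knurled knob of the captive locking screw on the left (+y) end of the carriage: round, 40 mm diameter, 32 mm high (top 16 mm above this point), underside 7 to 12 mm above the carriage plate. 88 mm to +y of the green pocket, on the pockets' line; also the pull for sliding the carriage. z is its turning axis, vertical
- screw (a joint): turn of the locking screw (rad): grows when turned clockwise seen from above, stops tight at 7.0; it sinks 4 mm per turn; friction about 0.1 N m; it stays where left. Starts slack at 0.2 to 2.6. It must only be tightened with the carriage home
- lever_grip (a point): middle of the red grip of the sprung lever: a bar 18 mm in diameter and 80 mm long lying along the press's y, at the right-hand (-y) side of the press, open above; the lever arm joins it at its +y end, 40 mm from this point. It swings on a radius of 160 mm about the pivot; at rest it is 220 mm above the bench, fully down about 83 mm
- lever_pivot (a point): pivot of the sprung lever on the side of the press, 130 mm above the bench; the hinge axis runs along the press's y, and this point is 40 mm to +y of the middle of the grip
- lever (a joint): angle of the lever (rad): 0 = up at rest, with the arm leaning 0.60 rad above level towards the robot; 0.9 = fully down at its stop (0.30 rad below level). Its spring always pulls it up: about 4 N at the grip at rest, 12 N when down; let go, it snaps back at up to about 6 rad/s
- spent_vial_mid (a point): bystander: vial of the same shape in clear glass with a white cap, 36 mm diameter, 45 mm tall; point at its centre; stays where it is
- beaker_mid (a point): bystander: small glass beaker, 48 mm diameter, 45 mm tall, standing among the vials; point at its centre
- syringe: bystander: plastic syringe lying on the bench right of the robot, 165 mm long; origin under the barrel's middle
- bottle: bystander: white wash bottle, 60 mm diameter, 150 mm tall; origin at the centre of its underside
- spanner: bystander: small steel spanner, 140 mm long, lying on the left; origin on its underside
- jar: bystander: amber jar, 64 mm diameter, 70 mm tall, on the right; origin at the centre of its underside

How it is judged:
On the way, in this order (a step that is already met when the one before it is completed fails the run):
1. every vial present stands in the pocket of its colour (horizontal distance between vial_blue_mid and pocket_blue below 0.009 m and z of vial_blue_mid in the frame of pocket_blue below 0.029 m and angle between each of vial_blue_mid, vial_red_mid, vial_yellow_mid, vial_green_mid's own z axis and vertical below 0.15 rad and horizontal distance between vial_red_mid and pocket_red below 0.009 m and z of vial_red_mid in the frame of pocket_red below 0.029 m and horizontal distance between vial_yellow_mid and pocket_yellow below 0.009 m and z of vial_yellow_mid in the frame of pocket_yellow below 0.029 m and horizontal distance between vial_green_mid and pocket_green below 0.009 m and z of vial_green_mid in the frame of pocket_green below 0.029 m), for 0.2 s.
2. the carriage is fully home with the vials in it (all of step 1 and value of joint carriage above 0.234 m), for 0.2 s.
3. the locking screw is tight (value of joint carriage above 0.234 m and value of joint screw above 6.88 rad), for 0.2 s.
4. the lever is pulled all the way down (all of step 3 and value of joint lever above 0.84 rad), for 0.1 s.
5. the lever is back up at rest (value of joint lever below 0.06 rad), for 0.2 s.
At the end, for the whole second after the job is handed in: each vial present stands upright (within 0.15 rad) on the floor of the pocket of its colour, within 9 mm of the centre; carriage home (joint over 0.234 of 0.24 m); locking screw tight (over 6.88 of 7.0 rad); lever up at rest (under 0.06 rad) (all of step 1 and all of step 3 and value of joint lever below 0.06 rad); the robot touches nothing.
It fails at once if the lever is let snap back (faster than 3 rad/s upwards) (velocity of joint lever below -3 rad/s).
It fails at once if the lever is pulled while the locking screw is not tight (value of joint lever above 0.4 rad and value of joint screw below 6.8 rad).
It fails at once if the locking screw is tightened while the carriage is not home (value of joint screw above 6.7 rad and value of joint carriage below 0.225 m).
It fails at once if a bystander is moved more than 50 mm (distance of any of spent_vial_mid, beaker_mid, syringe, bottle, spanner, jar from where it was at the start of the episode above 0.05 m).
Of vial_blue, vial_red, vial_yellow, vial_green only 2 to 4 are there at a start; the rules pass over those that are not, and their reading is None.
At some moment in a run one of vial_blue, vial_red, vial_yellow, vial_green may be knocked a few centimetres aside while the robot is not near it.
It also fails if it takes over 210 s, if anything falls off the work surface, if the arm or the gripper's body presses on something with over 40 N, if the wrist force passes 120 N, or if a joint passes its speed limit or range.

## Robot

A 6-joint arm with a two-finger parallel gripper is mounted at the origin on the work surface. World frame = base frame: x ahead of the robot, y to its left, z up, the work surface at z = 0. Lengths are in m, angles in rad, forces in N, time in s.
With the tool pointing down it reaches from about 0.25 to 0.725 m from the base axis. Payload 4 kg.
Tool frame: the origin (TCP) lies midway between the tips of the shut fingers; the grasp point (between the pads) lies 19 mm behind it; z points along the fingers, y is the direction in which the jaws open and shut (so a half turn about z gives the same grasp; the last joint's range is limited). The gripper opens to 85 mm and grips with 20 to 120 N. Pads are 22 mm wide; open, the fingers measure 114 mm over their backs; the gripper's body (76 mm by 85 mm) begins 54 mm behind the grasp point. The pads swing forward as they close: fully open they stand 13 mm farther back than shut.
Start: joints at [1.287, 0.241, 0.005, 1.335, 0, 1.571], TCP at [0.14, 0.48, 0.231] pointing down, gripper open.
Joint ranges: [-2.72, 2.72], [-1.05, 1.87], [-1.09, 1.28], [-1.99, 2.15], [-1.42, 1.44], [-3.14, 3.14]. Speed limits (rad/s): [2.79, 2.79, 3.14, 3.14, 3.14, 3.14].

## Interface

Orientations are given as a unit quaternion [x, y, z, w].
In Python, from workcell import monitor, cams, order gives the robot as it stands.
- The arm moves only by the tool send_rows, never from a script. Its argument "moves" is a list of rows, each a list of 4 numbers: the shift along the tool's x, y, z as a fraction of full scale, then the turn about the tool's z as a fraction of full scale. A call has 1 to 20 rows; each row shifts and turns the commanded pose from where the row before left it, along the tool's axes as they then stand; what a row does not reach is not made up. Full scale, the value 1, is 100 cm for a shift and 0.1 rad for a turn. A row lasts 1/10 s, in which the tool goes at most 50 mm and 8.59 degrees, less where a joint would pass 70% of its speed; a pose out of reach is approached as far as the arm can. A call with a number of a shift or a turn outside -1 to 1 is refused whole. A call with a gripper value outside its range is refused whole. "claw" is the gripper's target within -1 to 1 (fully open at 1, half-way at 0, shut at -1), set as the call begins (left out, the last holds). The fingers move at their own pace and stop on an object; the grip force is fixed at half the most. Time passes only in rows, so rows that do not move let the fingers close. It gives the time, the measured TCP pose, the force and the opening at its end, in the units of the state.
- monitor.get_obs(): the state, without advancing time (a new reading comes with each control period).
- cams.camera(name): name is "scene" or "side" or "wrist"; returns (picture, depth): 480x640x3 uint8, blue, green, red; 480x640 float32, m along the optical axis (not along the pixel's ray), 0 where there is no reading.
- cams.camera_info(name): a dict with "intrinsics" (3x3 intrinsics, pixels), "T" (4x4, takes a point from camera to world coordinates); the wrist camera has in their place "mount" (4x4, takes a point from camera to tool coordinates, whose origin is the TCP and whose axes are the flange's). Camera axes: x right, y up, looking along -z (the intrinsics and any distortion apply to the point x, -y, -z); pixel columns grow to the right and rows downward; lengths in m; the calibration is good to about 2 mm. A picture is of the moment at which its call begins: read the wrist's pose just before it. camera_info takes no time and is no camera call.
- order.job_done(): hands the job in, once; it reports no verdict.
The state is a dict: "clock": time; "joint_pos": joint angles; "joint_vel": joint speeds; "tau": joint torques, N m; "eef_pos": TCP position; "tool_rot": TCP orientation; "ft_force": force on the tool from outside, world axes, zero at the start; "ft_torque": the same for the moment, N m; "grip_width": finger opening in m.
Only numpy, scipy, OpenCV 4.12 (cv2) and the standard library are available. Lean on these libraries where they do the work, as an engineer would, in place of code of your own. Each camera call takes 0.05 s, during which the arm holds its last target.

## Working session

There is one attempt and no reset: what is moved stays moved. The work goes in short steps, Python scripts to look and compute and a tool call to move; the robot and the scene stay as the last step left them, time stands still between calls to the robot, and variables do not carry over. Pictures are saved under pics/ and viewed, and the job is handed in when it is done.

Besides the shell and the picture viewer there is one more tool, called after ">>>" as name(argument=value, ...), one argument or row to a line, values as JSON. send_rows: Moves the arm, as the interface text tells. Its arguments: {"type":"object","properties":{"moves":{"type":"array","items":{"type":"array","items":{"type":"number","minimum":-1,"maximum":1}}},"claw":{"type":"number"}},"required":["moves"]}

```bash
ls; mkdir -p pics; cat > h.py <<'E'
import numpy as np, cv2
from workcell import monitor, cams, order
from scipy.spatial.transform import Rotation as R
def snap(name,fn):
    s=monitor.get_obs(); im,d=cams.camera(name); ci=cams.camera_info(name)
    K=np.array(ci["intrinsics"])
    if "T" in ci: T=np.array(ci["T"])
    else:
        W=np.eye(4);W[:3,:3]=R.from_quat(s["tool_rot"]).as_matrix();W[:3,3]=s["eef_pos"];T=W@np.array(ci["mount"])
    cv2.imwrite("pics/"+fn+".png",im); np.savez("pics/"+fn,im=im,d=d,K=K,T=T)
    return im,d,K,T
def load(fn):
    z=np.load("pics/"+fn+".npz");return z["im"],z["d"],z["K"],z["T"]
def onplane(u,v,z,K,T):
    r=np.array([(u-K[0,2])/K[0,0],-(v-K[1,2])/K[1,1],-1.]);r=T[:3,:3]@r
    o=T[:3,3];return o+r*(z-o[2])/r[2]
def pt(u,v,dep,K,T):
    p=np.array([(u-K[0,2])/K[0,0]*dep,-(v-K[1,2])/K[1,1]*dep,-dep,1.]);return (T@p)[:3]
def cloud(d,K,T):
    v,u=np.indices(d.shape);P=np.stack([(u-K[0,2])/K[0,0]*d,-(v-K[1,2])/K[1,1]*d,-d],-1)
    return P@T[:3,:3].T+T[:3,3]
E
python3 - <<'E'
from h import *
s=monitor.get_obs();print(s)
for n in("scene","side","wrist"):
    ci=cams.camera_info(n);print(ci)
    snap(n,n+"0")
E
```

```text
pics
{'clock': 0.0, 'joint_pos': array([ 1.28699272e+00,  2.41409729e-01,  3.73131347e-03,  1.33518060e+00,
       -1.51714335e-05,  1.57080640e+00]), 'joint_vel': array([-0.00185592,  0.00108274, -0.00050098,  0.00145472, -0.00076716,
        0.00068858]), 'tau': array([-1.37337778e-03, -3.72316325e+01,  2.52408886e+01,  1.68764050e-02,
        5.23605377e-05,  9.35322561e-06]), 'eef_pos': array([0.13983507, 0.47940114, 0.23041727]), 'tool_rot': array([ 1.41430957e-01,  9.89947585e-01, -1.02205328e-03, -1.38344585e-04]), 'ft_force': array([ 0.08662972, -0.26072305, -0.95895742]), 'ft_torque': array([-0.02118233, -0.00914154, -0.03771781]), 'grip_width': 0.08522746285885069}
{'intrinsics': array([[541.91076565,   0.        , 322.63765549],
       [  0.        , 541.91076565, 240.26720421],
       [  0.        ,   0.        ,   1.        ]]), 'T': array([[-0.48179921, -0.5251203 ,  0.70151137,  1.43754964],
       [ 0.87622563, -0.29775614,  0.37890622,  0.5035191 ],
       [ 0.00990797,  0.79723896,  0.60358253,  0.98205015],
       [ 0.        ,  0.        ,  0.        ,  1.        
[... 246 characters left out ...]
  [-0.66024736,  0.39476929, -0.63892928, -1.082056  ],
       [ 0.01714398,  0.8584169 ,  0.51266608,  1.03151767],
       [ 0.        ,  0.        ,  0.        ,  1.        ]])}
{'intrinsics': array([[398.46320459,   0.        , 319.99427674],
       [  0.        , 398.46320459, 238.90335619],
       [  0.        ,   0.        ,   1.        ]]), 'mount': array([[ 1.15583356e-03,  9.48951717e-01,  3.15419249e-01,
         8.16443596e-02],
       [ 9.99998447e-01, -1.51637910e-03,  8.97658538e-04,
        -7.26184117e-04],
       [ 1.33012977e-03,  3.15417722e-01, -9.48951997e-01,
        -1.42898368e-01],
       [ 0.00000000e+00,  0.00000000e+00,  0.00000000e+00,
         1.00000000e+00]])}
```

View pics/scene0.png

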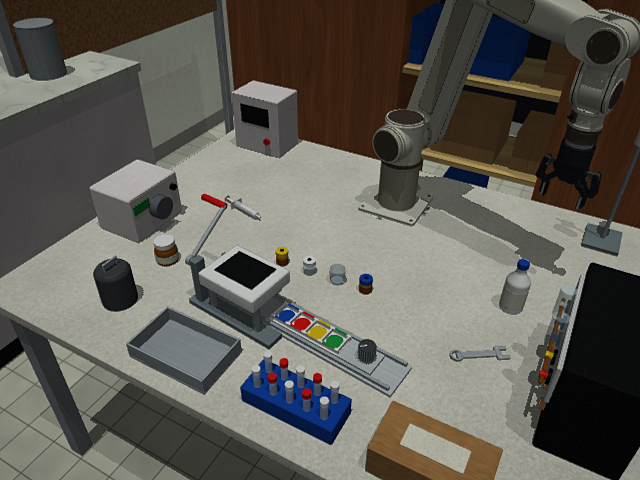

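View pics/side0.png

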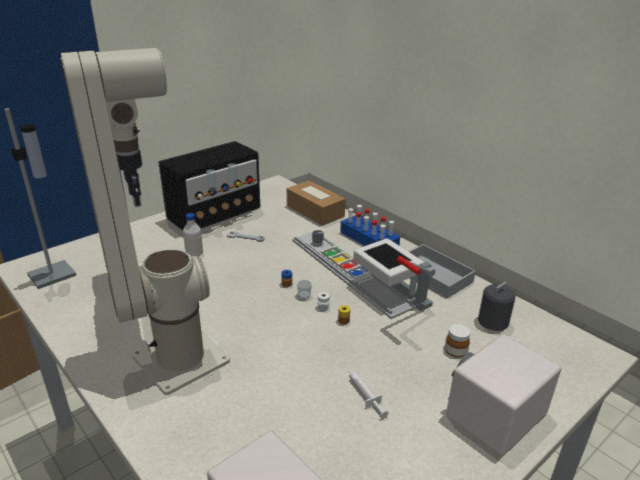

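View pics/wrist0.png

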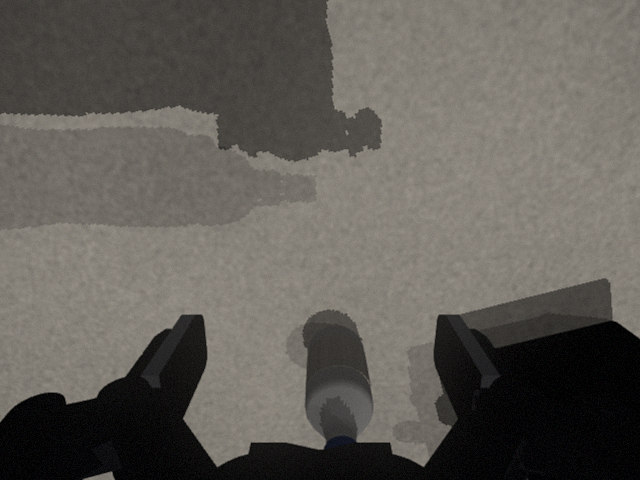

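The scene camera shows the yellow vial at (282,255), white at (310,265), the beaker at (338,273) and blue at (366,283). Red and green are absent. The pocket discs run from (286,316) to (336,341), and the knob is at (367,350). Next I'll measure these.

```bash
python3 - <<'E'
from h import *
for n in("scene0","side0"):
    im,d,K,T=load(n); hsv=cv2.cvtColor(im,cv2.COLOR_BGR2HSV)
    P=cloud(d,K,T)
    roi=np.zeros(d.shape,bool)
    roi[(P[...,0]>0.3)&(P[...,0]<0.75)&(np.abs(P[...,1])<0.45)&(P[...,2]>-.01)&(P[...,2]<0.3)]=1
    for c,lo,hi in(("blue",100,130),("yellow",20,35),("green",45,85),("red",-8,8)):
        h=hsv[...,0].astype(int);h=np.where(h>170,h-180,h)
        m=((h>=lo)&(h<=hi)&(hsv[...,1]>150)&(hsv[...,2]>60)&roi).astype(np.uint8)
        k,l,st,ce=cv2.connectedComponentsWithStats(m)
        for i in range(1,k):
            if st[i,4]>15:
                q=P[l==i];print(n,c,st[i],ce[i].round(1),"med",np.median(q,0).round(4),"zmax",q[:,2].max().round(3), "plane19",onplane(*ce[i],0.019,K,T).round(4),"p45",onplane(*ce[i],0.04,K,T).round(4))
im,d,K,T=load("scene0")
cv2.imwrite("pics/c1.png",cv2.resize(im[220:400,180:420],None,fx=3.3,fy=3.3,interpolation=cv2.INTER_CUBIC))
im,d,K,T=load("side0")
cv2.imwrite("pics/c2.png",cv2.resize(im[220:400,260:500],None,fx=3.3,fy=3.3,interpolation=cv2.INTER_CUBIC))
E
```

```text
scene0 blue [518 260   7   6  32] [521.3 262.2] med [0.309  0.4437 0.1507] zmax 0.153 plane19 [0.1322 0.4339 0.019 ] p45 [0.1607 0.4355 0.04  ]
scene0 blue [360 274  13  12 100] [365.7 279.2] med [0.4407 0.0955 0.0447] zmax 0.05 plane19 [0.4131 0.0834 0.019 ] p45 [0.4354 0.0925 0.04  ]
scene0 blue [288 304  11   6  21] [293.2 306.4] med [ 0.6063 -0.0277  0.0292] zmax 0.032 plane19 [ 0.5982 -0.0321  0.019 ] p45 [ 0.6165 -0.0205  0.04  ]
scene0 blue [275 310  20  13 148] [285.5 315.3] med [ 0.6348 -0.0311  0.02  ] zmax 0.033 plane19 [ 0.6346 -0.0325  0.019 ] p45 [ 0.6521 -0.0208  0.04  ]
scene0 yellow [276 247  12  11 103] [281.4 252.1] med [ 0.4516 -0.1583  0.0436] zmax 0.052 plane19 [ 0.4254 -0.1765  0.019 ] p45 [ 0.4475 -0.1617  0.04  ]
scene0 yellow [319 320  12   7  22] [324.  322.7] med [0.6193 0.0656 0.0297] zmax 0.033 plane19 [0.61   0.0633 0.019 ] p45 [0.6281 0.0729 0.04  ]
scene0 yellow [306 326  21  14 172] [316.8 332.1] med [0.6464 0.064  0.0202] zmax 0.034 plane19 [0.6459 0.0632 0.019 ] p45 [0.6632 0.0728 0.04  ]
scene0 green [335 328  12   7  22] [340.5 331.1] med [0.6244
[... 1144 characters left out ...]
8.5 259.2] med [0.641  0.068  0.0202] zmax 0.032 plane19 [0.6405 0.0696 0.019 ] p45 [0.6172 0.0458 0.04  ]
side0 yellow [339 306  11  10  88] [344.  310.5] med [ 0.4369 -0.1706  0.0431] zmax 0.051 plane19 [ 0.4588 -0.1486  0.019 ] p45 [ 0.4392 -0.1679  0.04  ]
side0 green [327 252   8   3  17] [330.4 253. ] med [0.6465 0.116  0.0196] zmax 0.027 plane19 [0.6463 0.1166 0.019 ] p45 [0.6228 0.0917 0.04  ]
side0 red [397 256  24  18 153] [407.9 264.2] med [ 0.5364 -0.3024  0.2255] zmax 0.232 plane19 [ 0.7978 -0.1027  0.019 ] p45 [ 0.7712 -0.123   0.04  ]
side0 red [341 264  13   5  42] [347.3 265.7] med [0.6344 0.0193 0.0194] zmax 0.032 plane19 [0.6349 0.0209 0.019 ] p45 [ 0.6117 -0.002   0.04  ]
```

View pics/c1.png

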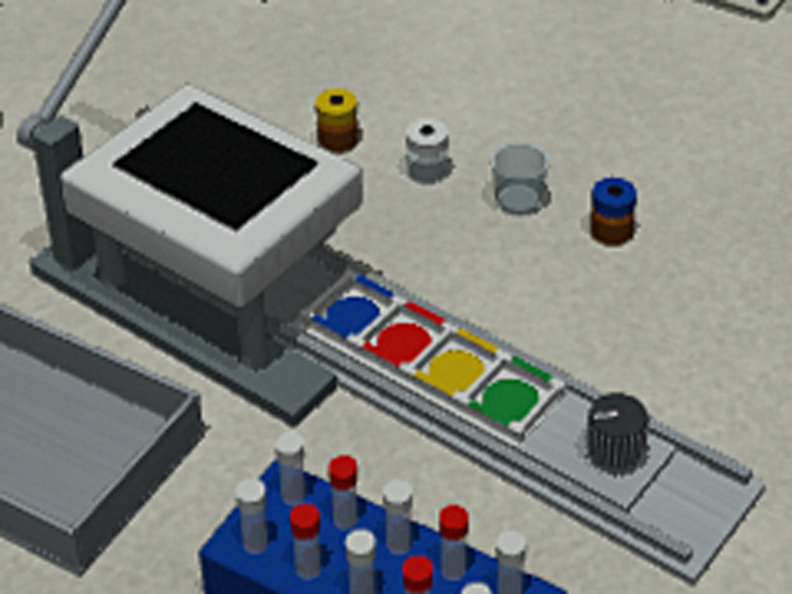

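View pics/c2.png

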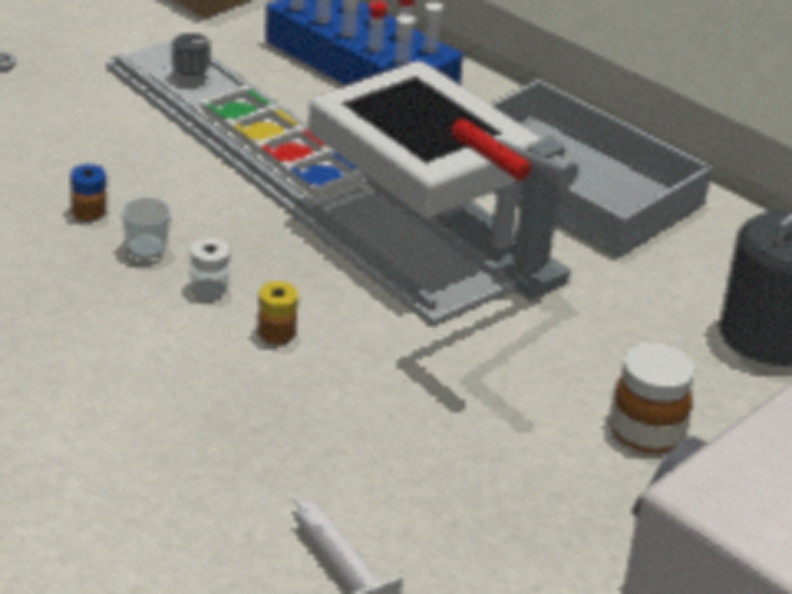

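```bash
python3 - <<'E'
from h import *
A=[]
for n in("scene0","side0"):
    im,d,K,T=load(n);P=cloud(d,K,T);hsv=cv2.cvtColor(im,cv2.COLOR_BGR2HSV)
    m=(np.abs(P[...,2]-.132)<.006)&(P[...,0]>.5)&(P[...,0]<.85)&(P[...,1]>-.35)&(P[...,1]<.1)&(d>0)
    k,l,st,ce=cv2.connectedComponentsWithStats(m.astype(np.uint8)); i=1+st[1:,4].argmax()
    q=P[l==i];r=cv2.minAreaRect((q[:,:2]*1000).astype(np.float32));print(n,"head",r,q[:,2].mean())
    # knob: dark
    m=(hsv[...,2]<75)&(P[...,0]>.6)&(P[...,0]<.72)&(P[...,1]>.13)&(P[...,1]<.28)&(P[...,2]>.02)
    q=P[m];print("knob",q.min(0).round(3),q.max(0).round(3))
    zt=np.percentile(q[:,2],97);t=q[q[:,2]>zt-.006];print("top",zt,t.min(0),t.max(0),(t.min(0)+t.max(0))/2)
    # clear vial and beaker vicinity
    m=(P[...,0]>.35)&(P[...,0]<.5)&(P[...,1]>-.25)&(P[...,1]<.2)&(P[...,2]>.038)&(P[...,2]<.06)
    k,l,st,ce=cv2.connectedComponentsWithStats(m.astype(np.uint8))
    for i in range(1,k):
        if st[i,4]>20:
            q=P[l==i];print("obj",st[i,4],q.min(0).round(3),q.max(0).round(3),((q.min(0)+q.max(0))/2).round(4))
    m=(P[...,0]>.66)&(P[...,0]<.95)&(P[...,1]>0)&(P[...,1]<.5)&(P[...,2]>.04)&(P[...,2]<.3);q=P[m]
    print("behind",q.min(0),q.max(0),len(q))
    for y0 in np.arange(0,.5,.05):
        s=q[(q[:,1]>=y0)&(q[:,1]<y0+.05)]
        if len(s): print(y0.round(2),"xmin",np.percentile(s[:,0],1).round(3),"zmax",np.percentile(s[:,2],99).round(3))
E
```

```text
scene0 head ((652.5924072265625, -136.32754516601562), (178.1444091796875, 143.6055145263672), 84.31034851074219) 0.1326674939660035
knob [0.619 0.132 0.02 ] [0.717 0.275 0.067]
top 0.06534978126733439 [0.64028298 0.18055073 0.0593575 ] [0.68471483 0.22172133 0.06726008] [0.66249891 0.20113603 0.06330879]
obj 97 [ 0.428 -0.179  0.038] [ 0.467 -0.146  0.052] [ 0.4476 -0.1625  0.045 ]
obj 108 [ 0.425 -0.093  0.038] [ 0.463 -0.056  0.05 ] [ 0.4438 -0.0746  0.0442]
obj 95 [ 0.414 -0.016  0.038] [0.464 0.032 0.048] [0.4389 0.0079 0.0433]
obj 118 [0.419 0.075 0.038] [0.457 0.11  0.05 ] [0.4378 0.0926 0.0442]
behind [0.66009358 0.01067977 0.04000827] [0.90469159 0.49997716 0.10678188] 10990
0.0 xmin 0.801 zmax 0.105
0.05 xmin 0.8 zmax 0.105
0.1 xmin 0.801 zmax 0.104
0.15 xmin 0.664 zmax 0.104
0.2 xmin 0.663 zmax 0.104
0.3 xmin 0.784 zmax 0.084
0.35 xmin 0.784 zmax 0.085
0.4 xmin 0.783 zmax 0.086
0.45 xmin 0.783 zmax 0.086
side0 head ((644.80615234375, -141.81517028808594), (179.74876403808594, 146.28457641601562), 83.28874206542969) 0.13217461780687476
knob [0.631 0.174 0.029] [0.669 0.203 0.063]
top 0.06186582904283171 [0.63124887 0.17768292 0.05589406] [0.66674425 0.20196775 0.06339804] [0.64899656 0.18982534 0.05964605]
obj 71 [0.411 0.071 0.038] [0.451 0.108 0.049] [0.431  0.0894 0.0437]
obj 71 [ 0.41  -0.018  0.038] [0.46  0.029 0.05 ] [0.4351 0.0053 0.0439]
obj 82 [ 0.417 -0.096  0.038] [ 0.459 -0.061  0.049] [ 0.4381 -0.079   0.0434]
obj 91 [ 0.424 -0.186  0.038] [ 0.463 -0.148  0.051] [ 0.4434 -0.1667  0.0448]
behind [0.66010854 0.00445494 0.04000604] [0.90214645 0.49972109 0.10853732] 2215
0.0 xmin 0.794 zmax 0.104
0.05 xmin 0.79 zmax 0.103
0.1 xmin 0.789 zmax 0.104
0.15 xmin 0.661 zmax 0.104
0.2 xmin 0.662 zmax 0.101
0.25 xmin 0.85 zmax 0.068
0.3 xmin 0.773 zmax 0.085
0.35 xmin 0.772 zmax 0.087
0.4 xmin 0.772 zmax 0.086
0.45 xmin 0.77 zmax 0.086
```

>>> send_rows(
  moves=[
    [0,0,0,1],
    [0,0,0,1],
    [0,0,0,1],
    [0,0,0,1],
    [0,0,0,1],
    [0,0,0,1],
    [0,0,0,1],
    [0,0,0,1],
    [0,0,0,1],
    [0,0,0,1],
    [0,0,0,1],
    [0,0,0,1],
    [0,0,0,1],
    [0,0,0,1],
  ],
  claw=1,
)

```text
clock: 1.55
eef_pos: [0.1399, 0.4797, 0.2309]
tool_rot: [0.747, 0.665, -0.0, 0.0]
ft_force: [-0.7, -0.1, -1.2]
grip_width: 0.0853
```

```bash
cat > go.py <<'E'
from h import *
import sys
s=monitor.get_obs();M=R.from_quat(s["tool_rot"]).as_matrix();p=s["eef_pos"]
print("t",s["clock"].__round__(2),"p",p.round(4),"psi_y",np.arctan2(M[1,1],M[0,1]).round(4),"j",s["joint_pos"].round(2),"F",s["ft_force"].round(1),"w",round(s["grip_width"],4),"tilt",M[:,2].round(4))
if len(sys.argv)>3:
    t=np.array([float(a) for a in sys.argv[1:4]]);print("tool shift",(M.T@(t-p)).round(4))
E
python3 go.py 0.56 0.12 0.25
```

```text
t 1.55 p [0.1399 0.4797 0.2309] psi_y -0.1171 j [1.29 0.24 0.   1.34 0.   2.97] F [-0.7 -0.1 -1.2] w 0.0853 tilt [-3.e-04 -8.e-04 -1.e+00]
tool shift [-0.3082  0.4592 -0.0189]
```

>>> send_rows(
  moves=[
    [-0.026,0.038,-0.002,0],
    [-0.026,0.038,-0.002,0],
    [-0.026,0.038,-0.002,0],
    [-0.026,0.038,-0.002,0],
    [-0.026,0.038,-0.002,0],
    [-0.026,0.038,-0.002,0],
    [-0.026,0.038,-0.002,0],
    [-0.026,0.038,-0.002,0],
    [-0.026,0.038,-0.002,0],
    [-0.026,0.038,-0.002,0],
    [-0.026,0.038,0,0],
    [-0.022,0.041,0,0],
    [0,0,0,0],
    [0,0,0,0],
    [0,0,0,0],
  ],
)

```text
clock: 3.05
eef_pos: [0.5604, 0.1227, 0.251]
tool_rot: [0.746, 0.666, -0.0, -0.0]
ft_force: [-0.1, 0.5, 0.6]
grip_width: 0.0854
```

```bash
python3 go.py; python3 -c "
from h import *
snap('wrist','w1')"
```

```text
t 3.05 p [0.5604 0.1227 0.251 ] psi_y -0.1124 j [0.22 0.38 0.26 1.44 0.   1.9 ] F [-0.1  0.5  0.6] w 0.0854 tilt [-1.4e-03  1.0e-04 -1.0e+00]
```

View pics/w1.png

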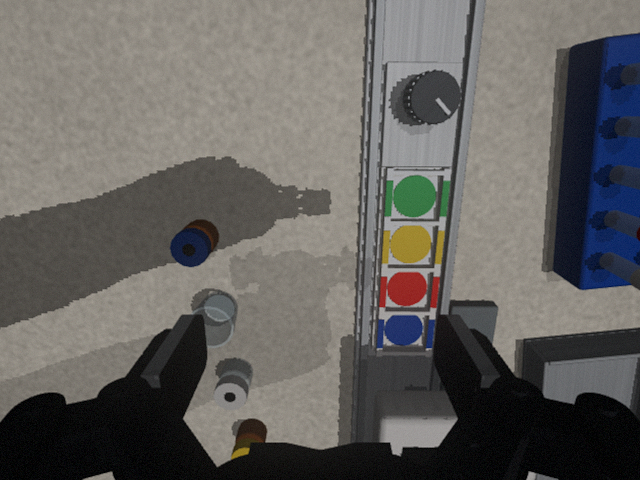

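The wrist view shows the pocket discs at green (414,196), yellow (410,244), red (406,289) and blue (403,330). The knob top is at (435,97) and the blue cap at (190,246).

```bash
cat > meas.py <<'E'
from h import *
def blobs(fn,z=None,minA=60,vmin=60):
    im,d,K,T=load(fn);hsv=cv2.cvtColor(im,cv2.COLOR_BGR2HSV);P=cloud(d,K,T)
    h=hsv[...,0].astype(int);h=np.where(h>170,h-180,h)
    for c,lo,hi in(("blue",100,130),("yellow",20,35),("green",45,85),("red",-8,8)):
        m=((h>=lo)&(h<=hi)&(hsv[...,1]>130)&(hsv[...,2]>vmin)).astype(np.uint8)
        k,l,st,ce=cv2.connectedComponentsWithStats(m)
        for i in range(1,k):
            if st[i,4]>minA:
                q=P[(l==i)&(d>0)]
                cn=max(cv2.findContours((l==i).astype(np.uint8),0,2)[0],key=cv2.contourArea);(u,v),r=cv2.minEnclosingCircle(cn)
                zz=np.median(q[:,2]) if len(q) else 0
                print(c,st[i].tolist(),ce[i].round(1),"encl",round(u,1),round(v,1),round(r,1),"med",np.median(q,0).round(4),"disc19",onplane(*ce[i],.0192,K,T).round(4),"top45",onplane(u,v,.045,K,T).round(4))
if __name__=="__main__":
    import sys;blobs(sys.argv[1])
E
python3 meas.py w1; python3 - <<'E'
from h import *
im,d,K,T=load("w1");P=cloud(d,K,T)
q=P[60:140,395:470].reshape(-1,3);zt=np.percentile(q[:,2],98);print("zt",zt)
m=np.zeros(d.shape,np.uint8);m[60:140,395:470]=(P[60:140,395:470,2]>zt-.006)
cn=max(cv2.findContours(m,0,2)[0],key=cv2.contourArea);(u,v),r=cv2.minEnclosingCircle(cn);print(u,v,r,onplane(u,v,zt,K,T),np.median(P[m>0],0))
print("plate z",np.median(P[130:155,395:440,2]))
E
```

```text
blue [580, 34, 60, 256, 7820] [613.2 166.8] encl 610.5 161.5 130.6 med [0.8118 0.1277 0.0505] disc19 [0.8348 0.1187 0.0192] top45 [0.8136 0.1294 0.045 ]
blue [182, 233, 25, 34, 289] [194.8 249.9] encl 190.0 249.0 17.1 med [0.4394 0.0882 0.0452] disc19 [0.4288 0.0808 0.0192] top45 [0.4342 0.0906 0.045 ]
blue [377, 316, 45, 32, 1058] [399.8 329.9] encl 398.0 333.0 25.2 med [ 0.6287 -0.0317  0.0204] disc19 [ 0.6283 -0.0332  0.0192] top45 [ 0.6222 -0.0203  0.045 ]
blue [426, 320, 9, 28, 157] [429.8 333.5] encl 430.0 333.5 14.1 med [ 0.6576 -0.0347  0.0301] disc19 [ 0.6602 -0.0412  0.0192] top45 [ 0.654  -0.0244  0.045 ]
yellow [382, 226, 49, 37, 1414] [406.6 244. ] encl 404.5 247.0 27.0 med [0.6402 0.0645 0.0202] disc19 [0.6396 0.0637 0.0192] top45 [0.6327 0.0705 0.045 ]
yellow [435, 231, 10, 33, 213] [439.1 247.1] encl 439.5 247.0 16.4 med [0.6688 0.0609 0.03  ] disc19 [0.6717 0.0568 0.0192] top45 [0.665  0.0669 0.045 ]
yellow [231, 447, 19, 13, 141] [240.2 452.1] encl 240.5 453.5 10.1 med [ 0.4402 -0.1517  0.0457] disc19 [ 0.4289 -0.1801  0.0192] top45 [ 0.4385 -0.1558  0.045 ]
green [
[... 223 characters left out ...]
0.1146 0.0299] disc19 [0.6244 0.1121 0.0192] top45 [0.6206 0.1185 0.045 ]
green [440, 182, 9, 34, 157] [444.2 198.7] encl 444.0 198.5 17.0 med [0.6743 0.1086 0.0298] disc19 [0.6775 0.1057 0.0192] top45 [0.6698 0.1126 0.045 ]
red [379, 273, 48, 34, 1245] [402.9 288.6] encl 401.0 291.5 26.3 med [0.6343 0.0166 0.0203] disc19 [0.6338 0.0152 0.0192] top45 [0.6273 0.0252 0.045 ]
red [430, 277, 10, 31, 196] [434.3 291.9] encl 435.5 292.0 15.2 med [0.6631 0.0131 0.03  ] disc19 [0.6659 0.0078 0.0192] top45 [0.6604 0.021  0.045 ]
zt 0.06407704255131268
434.390869140625 96.43095397949219 28.991762161254883 [0.65790649 0.1998002  0.06407704] [0.65770512 0.20005734 0.06270657]
plate z 0.01931617838325972
```

```bash
python3 go.py .658 .2 .033
```

```text
t 3.1 p [0.5603 0.123  0.2513] psi_y -0.1116 j [0.22 0.38 0.26 1.44 0.   1.9 ] F [ 0.2 -0.1  0.8] w 0.0857 tilt [-7.e-04  1.e-04 -1.e+00]
tool shift [0.0874 0.0886 0.2183]
```

>>> send_rows(
  moves=[
    [0.0291,0.0295,0,0],
    [0.0291,0.0295,0,0],
    [0.0292,0.0296,0,0],
    [0,0,0.04,0],
    [0,0,0.04,0],
    [0,0,0.04,0],
    [0,0,0.04,0],
    [0,0,0.03,0],
    [0,0,0.018,0],
    [0,0,0.01,0],
    [0,0,0,0],
    [0,0,0,0],
  ],
)

```text
clock: 4.3
eef_pos: [0.6597, 0.2, 0.0348]
tool_rot: [0.746, 0.666, 0.001, 0.0]
ft_force: [0.3, 0.9, 0.2]
grip_width: 0.0855
```

```bash
python3 go.py .658 .2 .033; python3 -c "
from h import *
snap('wrist','w2')"
```

```text
t 4.3 p [0.6597 0.2    0.0348] psi_y -0.112 j [0.29 0.74 0.29 1.11 0.   1.98] F [0.3 0.9 0.2] w 0.0855 tilt [ 2.e-03  7.e-04 -1.e+00]
tool shift [-0.0002 -0.0017  0.0018]
```

View pics/w2.png

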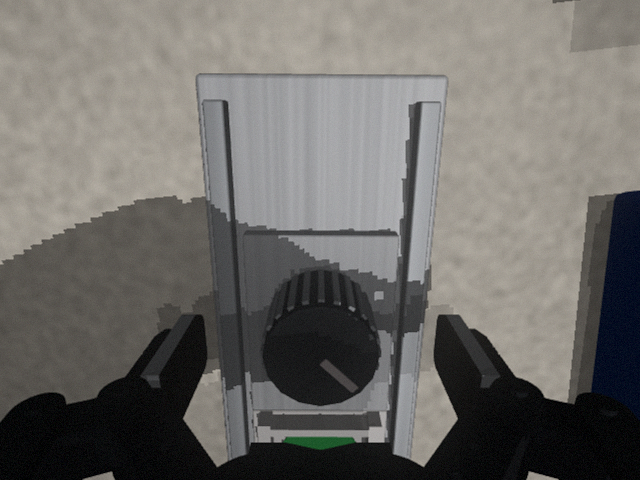

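The knob is centred between the fingers, at about (321,345). I'll close on it.

>>> send_rows(
  moves=[
    [0,0,0,0],
    [0,0,0,0],
    [0,0,0,0],
    [0,0,0,0],
    [0,0,0,0],
    [0,0,0,0],
    [0,0,0,0],
    [0,0,0,0],
    [0,0,0,0],
    [0,0,0,0],
  ],
  claw=-1,
)

```text
clock: 5.35
eef_pos: [0.6597, 0.1991, 0.0342]
tool_rot: [0.746, 0.666, 0.001, 0.0]
ft_force: [-1.4, 0.9, 5.7]
grip_width: 0.0384
```

```bash
python3 go.py
```

```text
t 5.35 p [0.6597 0.1991 0.0342] psi_y -0.1131 j [ 0.29  0.74  0.29  1.11 -0.    1.98] F [-1.4  0.9  5.7] w 0.0384 tilt [ 1.3e-03  2.0e-04 -1.0e+00]
```

>>> send_rows(
  moves=[
    [0.006,0,0,0],
    [0.006,0,0,0],
    [0.006,0,0,0],
    [0.006,0,0,0],
    [0.006,0,0,0],
    [0.006,0,0,0],
    [0.006,0,0,0],
    [0.006,0,0,0],
    [0.004,0,0,0],
    [0,0,0,0],
    [0,0,0,0],
  ],
)

```text
clock: 6.45
eef_pos: [0.6657, 0.2497, 0.0341]
tool_rot: [0.746, 0.666, -0.0, 0.001]
ft_force: [-1.0, -3.1, 5.6]
grip_width: 0.0384
```

```bash
python3 go.py; python3 -c "
from h import *
snap('scene','s2')"; python3 meas.py s2|grep disc19
```

```text
t 6.45 p [0.6657 0.2497 0.0341] psi_y -0.1138 j [ 0.36  0.79  0.37  1.16 -0.    2.04] F [-1.  -3.1  5.6] w 0.0384 tilt [ 0.0013 -0.0016 -1.    ]
blue [518, 259, 12, 12, 87] [523.5 263.8] encl 523.3 264.1 6.1 med [0.3118 0.45   0.1493] disc19 [0.1365 0.4411 0.0192] top45 [0.1733 0.4424 0.045 ]
blue [360, 274, 13, 12, 95] [365.6 278.9] encl 365.8 279.1 6.6 med [0.4394 0.0945 0.0443] disc19 [0.4125 0.0828 0.0192] top45 [0.4403 0.0948 0.045 ]
blue [291, 318, 21, 14, 160] [301.8 324.1] encl 301.0 324.0 10.0 med [0.6401 0.0192 0.0199] disc19 [0.6409 0.0181 0.0192] top45 [0.6629 0.0294 0.045 ]
blue [241, 360, 110, 83, 3182] [295.3 402. ] encl 294.7 399.4 55.3 med [0.8687 0.1331 0.0495] disc19 [0.8425 0.1213 0.0192] top45 [0.8535 0.1272 0.045 ]
yellow [276, 247, 12, 11, 105] [281.4 252.1] encl 281.5 251.9 6.2 med [ 0.4518 -0.1584  0.0439] disc19 [ 0.4257 -0.1765  0.0192] top45 [ 0.4518 -0.1585  0.045 ]
yellow [323, 335, 21, 15, 189] [334.1 341.6] encl 333.0 341.0 10.2 med [0.6526 0.1142 0.0202] disc19 [0.6525 0.1137 0.0192] top45 [0.6731 0.121  0.045 ]
green [340, 344, 21, 15, 189] [351.4 35
[... 309 characters left out ...]
2.8] encl 316.5 332.5 10.6 med [0.6474 0.067  0.02  ] disc19 [0.6469 0.0659 0.0192] top45 [0.6687 0.075  0.045 ]
red [280, 358, 8, 10, 70] [283.4 362.5] encl 283.5 362.6 5.0 med [0.8223 0.0818 0.1012] disc19 [0.7644 0.0428 0.0192] top45 [0.7826 0.0555 0.045 ]
red [268, 373, 9, 10, 75] [271.9 377.5] encl 271.5 377.5 5.1 med [0.8656 0.0821 0.1014] disc19 [0.8125 0.0432 0.0192] top45 [0.8297 0.0548 0.045 ]
red [313, 373, 9, 11, 81] [317.  377.9] encl 316.8 377.9 5.2 med [0.8211 0.1616 0.1008] disc19 [0.7648 0.1304 0.0192] top45 [0.7833 0.14   0.045 ]
red [302, 389, 9, 11, 83] [306.2 393.7] encl 306.4 393.8 5.4 med [0.8658 0.162  0.1011] disc19 [0.8128 0.1307 0.0192] top45 [0.8296 0.1411 0.045 ]
```

>>> send_rows(
  moves=[
    [0,0,0,0],
    [0,0,0,0],
    [0,0,0,0],
    [0,0,0,0],
    [0,0,0,0],
    [0,0,0,0],
    [0,0,-0.02,0],
    [0,0,-0.05,0],
    [0,0,-0.05,0],
    [0,0,0,0],
  ],
  claw=1,
)

```text
clock: 7.5
eef_pos: [0.6697, 0.2525, 0.1637]
tool_rot: [0.746, 0.666, 0.008, 0.003]
ft_force: [1.3, 0.3, 0.6]
grip_width: 0.0852
```

```bash
python3 go.py .434 .09 .13
```

```text
t 7.5 p [0.6697 0.2525 0.1637] psi_y -0.113 j [0.36 0.71 0.56 1.41 0.   2.04] F [1.3 0.3 0.6] w 0.0852 tilt [ 0.0159  0.006  -0.9999]
tool shift [-0.1883 -0.2163  0.0289]
```

>>> send_rows(
  moves=[
    [-0.031,-0.036,0,0],
    [-0.031,-0.036,0,0],
    [-0.031,-0.036,0,0],
    [-0.031,-0.036,0,0],
    [-0.031,-0.036,0,0],
    [-0.031,-0.036,0,0],
    [0,0,0.028,0],
    [0,0,0,0],
    [0,0,0,0],
  ],
)

```text
clock: 8.4
eef_pos: [0.4299, 0.0904, 0.1257]
tool_rot: [0.746, 0.666, 0.0, 0.0]
ft_force: [0.4, 0.3, 1.0]
grip_width: 0.0855
```

```bash
python3 go.py .434 .09 .015; python3 -c "
from h import *
snap('wrist','w3')"; python3 meas.py w3
```

```text
t 8.4 p [0.4299 0.0904 0.1257] psi_y -0.113 j [ 0.21  0.2  -0.34  1.03  0.    1.89] F [0.4 0.3 1. ] w 0.0855 tilt [ 3.e-04  1.e-04 -1.e+00]
tool shift [1.000e-04 4.100e-03 1.107e-01]
blue [304, 219, 49, 24, 608] [328.3 228.7] encl 328.0 233.0 24.3 med [0.4358 0.1025 0.0453] disc19 [0.4351 0.0941 0.0192] top45 [0.4349 0.0993 0.045 ]
blue [593, 277, 47, 52, 1856] [619.4 302.8] encl 616.0 302.5 34.3 med [0.6307 0.0192 0.0205] disc19 [0.6312 0.0176 0.0192] top45 [0.6091 0.0339 0.045 ]
yellow [627, 141, 13, 49, 317] [635.2 172.1] encl 633.0 165.0 24.7 med [0.6214 0.1108 0.03  ] disc19 [0.6297 0.1093 0.0192] top45 [0.6081 0.1198 0.045 ]
red [609, 209, 31, 55, 1214] [627.  238.5] encl 624.0 236.0 30.9 med [0.6297 0.067  0.0208] disc19 [0.6304 0.0653 0.0192] top45 [0.6085 0.0779 0.045 ]
```

View pics/w3.png

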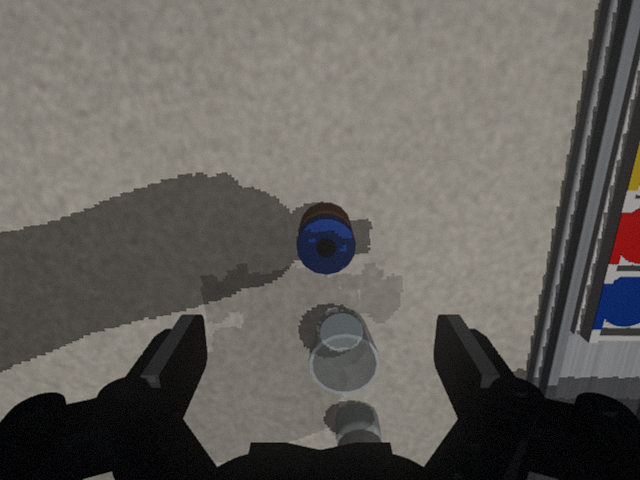

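```bash
cat > cap.py <<'E'
from h import *
import sys
fn,u,v,hw=sys.argv[1],*map(int,sys.argv[2:5])
im,d,K,T=load(fn);P=cloud(d,K,T);m=np.zeros(d.shape,np.uint8);sl=(slice(max(0,v-hw),v+hw),slice(u-hw,u+hw))
zt=np.percentile(P[sl][...,2],float(sys.argv[5]) if len(sys.argv)>5 else 90)
m[sl]=(np.abs(P[sl][...,2]-zt)<.004)
cn=max(cv2.findContours(m,0,2)[0],key=cv2.contourArea);(a,b),r=cv2.minEnclosingCircle(cn)
print("z",zt,"px",a,b,r,"world",onplane(a,b,zt,K,T).round(4))
E
python3 cap.py w3 326 246 35
```

```text
z 0.04602457954170545 px 325.1654357910156 245.23622131347656 29.497467041015625 world [0.4325 0.0923 0.046 ]
```

>>> send_rows(
  moves=[
    [0.002,0.002,0.03,0],
    [0,0,0.03,0],
    [0,0,0.03,0],
    [0,0,0.015,0],
    [0,0,0.005,0],
    [0,0,0,0],
    [0,0,0,0],
  ],
)

```text
clock: 9.15
eef_pos: [0.4332, 0.0925, 0.0162]
tool_rot: [0.746, 0.666, 0.001, 0.001]
ft_force: [0.7, 0.3, 0.3]
grip_width: 0.086
```

>>> send_rows(
  moves=[
    [0,0,0,0],
    [0,0,0,0],
    [0,0,0,0],
    [0,0,0,0],
    [0,0,0,0],
    [0,0,0,0],
    [0,0,0,0],
    [0,0,0,0],
    [0,0,0,0],
    [0,0,0,0],
  ],
  claw=-1,
)

```text
clock: 10.15
eef_pos: [0.4324, 0.0921, 0.0162]
tool_rot: [0.746, 0.666, 0.001, 0.0]
ft_force: [-0.8, -0.6, 5.4]
grip_width: 0.0344
```

```bash
python3 go.py
```

```text
t 10.15 p [0.4324 0.0921 0.0162] psi_y -0.1131 j [ 0.21  0.35 -0.47  0.74 -0.    1.89] F [-0.8 -0.6  5.4] w 0.0344 tilt [ 1.7e-03  3.0e-04 -1.0e+00]
```

>>> send_rows(
  moves=[
    [0,0,-0.02,0],
    [0,0,-0.04,0],
    [0,0,-0.02,0],
    [0,0,0,0],
  ],
)

```text
clock: 10.55
eef_pos: [0.4342, 0.0925, 0.0982]
tool_rot: [0.746, 0.666, 0.003, 0.002]
ft_force: [0.0, -0.9, -1.6]
grip_width: 0.0343
```

```bash
python3 go.py .638 .019 .09
```

```text
t 10.55 p [0.4342 0.0925 0.0982] psi_y -0.1131 j [ 0.21  0.24 -0.37  0.96  0.    1.89] F [ 0.  -0.9 -1.6] w 0.0343 tilt [ 0.0065  0.0014 -1.    ]
tool shift [-0.0501  0.2108  0.0094]
```

>>> send_rows(
  moves=[
    [-0.01,0.042,0,0],
    [-0.01,0.042,0,0],
    [-0.01,0.042,0,0],
    [-0.01,0.042,0,0],
    [-0.01,0.042,0,0],
    [0,0,0,0],
    [0,0,0,0],
    [0,0,0,0],
  ],
)

```text
clock: 11.35
eef_pos: [0.6329, 0.0189, 0.0938]
tool_rot: [0.746, 0.666, -0.001, -0.001]
ft_force: [-0.1, 0.1, -1.2]
grip_width: 0.0347
```

```bash
python3 go.py .638 .019 .09; python3 -c "
from h import *
snap('wrist','w4')"; python3 meas.py w4
```

```text
t 11.35 p [0.6329 0.0189 0.0938] psi_y -0.1128 j [0.03 0.59 0.17 1.15 0.   1.71] F [-0.1  0.1 -1.2] w 0.0347 tilt [-3.5e-03  1.0e-04 -1.0e+00]
tool shift [0.0007 0.0051 0.0038]
blue [295, 219, 70, 58, 2631] [332.1 243.5] encl 329.5 249.5 34.6 med [0.6404 0.0236 0.0199] disc19 [0.6394 0.0232 0.0192] top45 [0.638  0.0291 0.045 ]
blue [278, 228, 11, 56, 479] [282.8 251.6] encl 282.5 255.3 27.7 med [0.6119 0.0257 0.0299] disc19 [0.6104 0.0214 0.0192] top45 [0.6137 0.0286 0.045 ]
blue [371, 229, 13, 56, 552] [376.6 256.3] encl 377.0 256.5 28.1 med [0.6633 0.0165 0.0298] disc19 [0.6645 0.0125 0.0192] top45 [0.6619 0.0225 0.045 ]
blue [279, 316, 88, 30, 1409] [326.1 328.7] encl 322.5 337.5 43.7 med [0.6361 0.0305 0.1229] disc19 [ 0.63   -0.0322  0.0192] top45 [ 0.6288 -0.022   0.045 ]
yellow [292, 27, 81, 87, 5521] [331.9  69.8] encl 332.0 69.9 43.4 med [0.6488 0.1153 0.0198] disc19 [0.6488 0.1153 0.0192] top45 [0.6479 0.1134 0.045 ]
yellow [271, 31, 15, 76, 984] [278.4  67.8] encl 277.5 68.3 37.9 med [0.623  0.1184 0.0296] disc19 [0.6221 0.1193 0.0192] top45 [0.624  0.1167 0.045 ]
yellow [379, 31, 16, 76, 960] [386.5  68.2] encl 386.5 68.5 38.2 med [0.6744 0.1124 0.0298] disc19 [0.6761 0.1131 0.0192] top45 [0.672  0.1112 0.045 ]
green [309, 0, 49, 8, 299] [332.9   3. ] encl 333.0 0.0 24.0 med [0.6523 0.1446 0.0198] disc19 [0.6523 0.1448 0.0192] top45 [0.6511 0.1404 0.045 ]
red [293, 129, 76, 76, 4446] [330.6 166.1] encl 330.4 166.2 38.0 med [0.6431 0.0676 0.0199] disc19 [0.6431 0.0675 0.0192] top45 [0.6429 0.0711 0.045 ]
red [274, 136, 14, 66, 788] [281.  168.8] encl 281.5 168.7 32.8 med [0.6175 0.0704 0.0297] disc19 [0.6162 0.069  0.0192] top45 [0.6194 0.0726 0.045 ]
red [374, 137, 15, 66, 786] [381.  169.2] encl 381.5 169.5 33.1 med [0.6688 0.0645 0.0298] disc19 [0.6702 0.0627 0.0192] top45 [0.667  0.0668 0.045 ]
```

View pics/w4.png

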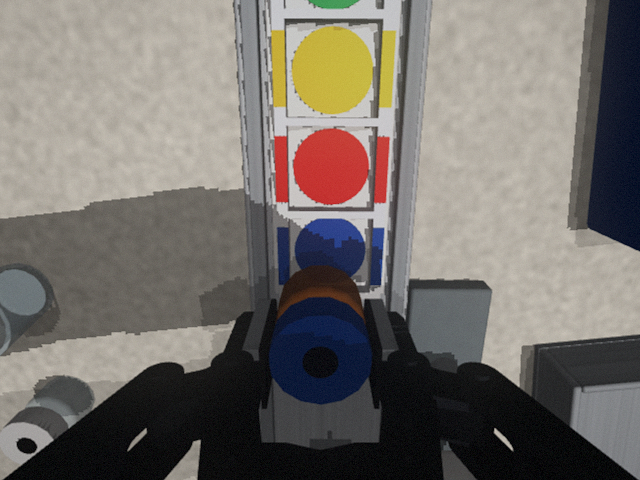

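>>> send_rows(
  moves=[
    [0.0013,0.0044,0.02,0],
    [0,0,0.01,0],
    [0,0,0,0],
    [0,0,0,0],
    [0,0,0,0],
  ],
)

```text
clock: 11.9
eef_pos: [0.6395, 0.0196, 0.0663]
tool_rot: [0.746, 0.666, 0.0, 0.0]
ft_force: [0.2, -0.6, -0.2]
grip_width: 0.0347
```

```bash
python3 go.py .6374 .0197 .036
```

```text
t 11.9 p [0.6395 0.0196 0.0663] psi_y -0.1127 j [ 0.03  0.62  0.15  1.1  -0.    1.71] F [ 0.2 -0.6 -0.2] w 0.0347 tilt [ 0.0013  0.     -1.    ]
tool shift [-0.0002 -0.0021  0.0303]
```

>>> send_rows(
  moves=[
    [0,-0.002,0.014,0],
    [0,0,0.01,0],
    [0,0,0.005,0],
    [0,0,0,0],
    [0,0,0,0],
  ],
)

```text
clock: 12.4
eef_pos: [0.6375, 0.0197, 0.0366]
tool_rot: [0.746, 0.666, 0.0, 0.0]
ft_force: [0.6, 0.7, -1.3]
grip_width: 0.0343
```

```bash
python3 go.py .6374 .0197 .036
```

```text
t 12.4 p [0.6375 0.0197 0.0366] psi_y -0.1131 j [0.03 0.65 0.11 1.03 0.   1.71] F [ 0.6  0.7 -1.3] w 0.0343 tilt [ 4.e-04  0.e+00 -1.e+00]
tool shift [ 0.     -0.0001  0.0006]
```

>>> send_rows(
  moves=[
    [0,0,0,0],
    [0,0,0,0],
    [0,0,0,0],
    [0,0,0,0],
    [0,0,0,0],
    [0,0,0,0],
    [0,0,-0.02,0],
    [0,0,-0.05,0],
    [0,0,-0.05,0],
    [0,0,0,0],
    [0,0,0,0],
  ],
  claw=1,
)

```text
clock: 13.5
eef_pos: [0.6386, 0.0198, 0.1587]
tool_rot: [0.746, 0.666, 0.002, 0.002]
ft_force: [0.1, 0.4, -1.2]
grip_width: 0.0853
```

```bash
python3 go.py .441 -.163 .14; python3 -c "
from h import *
snap('wrist','w5')"
```

```text
t 13.5 p [0.6386 0.0198 0.1587] psi_y -0.113 j [ 0.03  0.55  0.28  1.29 -0.    1.71] F [ 0.1  0.4 -1.2] w 0.0853 tilt [ 4.9e-03  1.0e-04 -1.0e+00]
tool shift [-0.2039 -0.1759  0.0177]
```

View pics/w5.png

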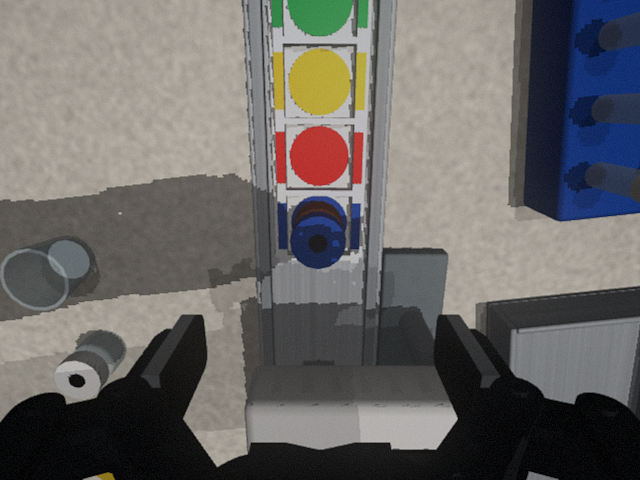

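The blue vial stands upright in the blue pocket, with its cap at (318,243). Next is the yellow vial.

>>> send_rows(
  moves=[
    [-0.034,-0.029,0,0],
    [-0.034,-0.029,0,0],
    [-0.034,-0.029,0,0],
    [-0.034,-0.029,0,0],
    [-0.034,-0.029,0,0],
    [-0.034,-0.029,0,0],
    [0,0,0.02,0],
    [0,0,0,0],
    [0,0,0,0],
  ],
)

```text
clock: 14.45
eef_pos: [0.4404, -0.1629, 0.1351]
tool_rot: [0.746, 0.666, -0.001, -0.002]
ft_force: [-0.5, 1.2, -0.7]
grip_width: 0.0852
```

```bash
python3 go.py .441 -.163 .015; python3 cap.py w5 318 243 36 ; python3 -c "
from h import *
snap('wrist','w6')"; python3 meas.py w6
```

```text
t 14.45 p [ 0.4404 -0.1629  0.1351] psi_y -0.113 j [-0.35  0.25 -0.24  1.08  0.    1.33] F [-0.5  1.2 -0.7] w 0.0852 tilt [-0.0031  0.0014 -1.    ]
tool shift [-0.0002  0.001   0.1201]
z 0.06491789136136356 px 317.0194091796875 240.58737182617188 28.025680541992188 world [0.6366 0.0204 0.0649]
yellow [299, 212, 56, 58, 2159] [326.4 241.7] encl 326.3 241.0 29.0 med [ 0.4437 -0.1617  0.0453] disc19 [ 0.4428 -0.171   0.0192] top45 [ 0.4434 -0.1618  0.045 ]
```

View pics/w6.png

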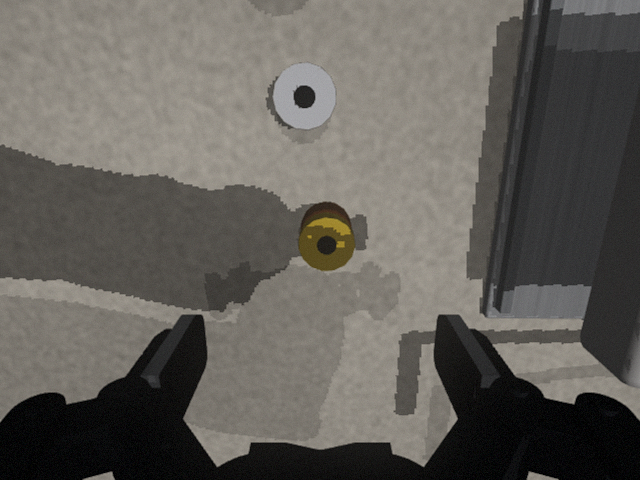

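```bash
python3 cap.py w6 326 241 35; python3 go.py .443 -.162 .016
```

```text
z 0.04598759645294755 px 325.753173828125 242.8924102783203 28.417356491088867 world [ 0.443  -0.1627  0.046 ]
t 14.5 p [ 0.4413 -0.1629  0.1357] psi_y -0.1122 j [-0.35  0.25 -0.24  1.08  0.    1.33] F [ 0.3  0.8 -0.5] w 0.0854 tilt [-1.6e-03  8.0e-04 -1.0e+00]
tool shift [0.001  0.0018 0.1197]
```

>>> send_rows(
  moves=[
    [0,0.001,0.03,0],
    [0,0,0.03,0],
    [0,0,0.03,0],
    [0,0,0.02,0],
    [0,0,0.01,0],
    [0,0,0,0],
    [0,0,0,0],
  ],
)

```text
clock: 15.2
eef_pos: [0.4435, -0.1634, 0.017]
tool_rot: [0.746, 0.666, 0.0, 0.001]
ft_force: [-0.7, -0.3, 0.8]
grip_width: 0.0855
```

>>> send_rows(
  moves=[
    [0,0,0,0],
    [0,0,0,0],
    [0,0,0,0],
    [0,0,0,0],
    [0,0,0,0],
    [0,0,0,0],
    [0,0,0,0],
    [0,0,0,0],
    [0,0,0,0],
    [0,0,0,0],
  ],
  claw=-1,
)

```text
clock: 16.2
eef_pos: [0.4431, -0.1638, 0.0173]
tool_rot: [0.746, 0.666, 0.0, 0.001]
ft_force: [-0.5, -0.1, 6.8]
grip_width: 0.0343
```

>>> send_rows(
  moves=[
    [0,0,-0.02,0],
    [0,0,-0.05,0],
    [0,0,-0.05,0],
    [0,0,-0.04,0],
    [0,0,0,0],
    [0,0,0,0],
  ],
)

```text
clock: 16.8
eef_pos: [0.4429, -0.1637, 0.1772]
tool_rot: [0.746, 0.666, 0.001, 0.001]
ft_force: [-0.9, -0.0, -1.4]
grip_width: 0.0343
```

```bash
python3 go.py .6487 .1153 .17
```

```text
t 16.8 p [ 0.4429 -0.1637  0.1772] psi_y -0.1131 j [-0.35  0.22 -0.17  1.18  0.    1.33] F [-0.9 -0.  -1.4] w 0.0343 tilt [ 2.4e-03 -9.0e-04 -1.0e+00]
tool shift [0.3005 0.173  0.0074]
```

>>> send_rows(
  moves=[
    [0.0375,0.0216,0,0],
    [0.0375,0.0216,0,0],
    [0.0375,0.0216,0,0],
    [0.0375,0.0216,0,0],
    [0.0375,0.0216,0,0],
    [0.0375,0.0216,0,0],
    [0.0375,0.0216,0,0],
    [0.0375,0.0216,0,0],
    [0,0,0.04,0],
    [0,0,0.04,0],
    [0,0,0,0],
    [0,0,0,0],
  ],
)

```text
clock: 18.0
eef_pos: [0.6458, 0.1147, 0.0938]
tool_rot: [0.746, 0.666, -0.003, -0.002]
ft_force: [0.6, 0.2, 0.6]
grip_width: 0.0344
```

```bash
python3 go.py .649 .1153 .038; python3 -c "
from h import *
snap('wrist','w7')"; python3 meas.py w7|grep -v top45.XX
```

```text
t 18.0 p [0.6458 0.1147 0.0938] psi_y -0.1132 j [0.18 0.63 0.25 1.19 0.   1.86] F [0.6 0.2 0.6] w 0.0344 tilt [-0.0062 -0.0011 -1.    ]
tool shift [0.0011 0.0034 0.0558]
blue [599, 99, 41, 312, 5556] [625.2 300.1] encl 621.5 254.5 156.5 med [0.7988 0.0748 0.0502] disc19 [0.8243 0.0634 0.0192] top45 [0.799  0.1057 0.045 ]
blue [361, 378, 12, 44, 380] [366.2 401. ] encl 365.5 399.6 21.7 med [0.6629 0.0151 0.03  ] disc19 [0.6634 0.006  0.0192] top45 [0.662  0.0295 0.045 ]
blue [280, 384, 9, 13, 63] [282.4 390.3] encl 281.8 390.0 6.3 med [0.6112 0.0291 0.03  ] disc19 [0.6092 0.0205 0.0192] top45 [0.6142 0.0415 0.045 ]
blue [345, 387, 12, 20, 120] [350.3 396.7] encl 351.0 396.5 10.7 med [0.653  0.0118 0.0202] disc19 [0.6532 0.0106 0.0192] top45 [0.6538 0.0326 0.045 ]
blue [287, 424, 62, 24, 972] [317.7 435.4] encl 317.5 441.5 30.5 med [0.634  0.0252 0.0645] disc19 [ 0.628  -0.0193  0.0192] top45 [0.6305 0.0015 0.045 ]
yellow [293, 220, 70, 55, 2792] [328.1 244.6] encl 327.2 250.5 34.9 med [0.6505 0.1187 0.02  ] disc19 [0.6498 0.1185 0.0192] top45 [0.6496 0.1244 0.045 ]
yellow [275, 229, 1
[... 199 characters left out ...]
6 med [0.6746 0.1126 0.0299] disc19 [0.6756 0.1082 0.0192] top45 [0.6732 0.1182 0.045 ]
yellow [270, 293, 101, 107, 6941] [320.9 348.5] encl 320.0 346.4 53.8 med [0.6463 0.1187 0.1217] disc19 [0.6379 0.0496 0.0192] top45 [0.6396 0.0682 0.045 ]
green [292, 130, 74, 75, 4294] [328.1 167.4] encl 327.9 167.0 37.4 med [0.6544 0.1626 0.0199] disc19 [0.6545 0.1626 0.0192] top45 [0.6544 0.1666 0.045 ]
green [272, 138, 13, 65, 708] [278.3 169.6] encl 278.0 170.0 32.6 med [0.6287 0.166  0.0297] disc19 [0.6274 0.1644 0.0192] top45 [0.6305 0.1678 0.045 ]
green [372, 139, 14, 64, 644] [378.5 171.6] encl 378.5 170.5 32.2 med [0.6802 0.159  0.0298] disc19 [0.6815 0.1573 0.0192] top45 [0.6784 0.1622 0.045 ]
```

View pics/w7.png

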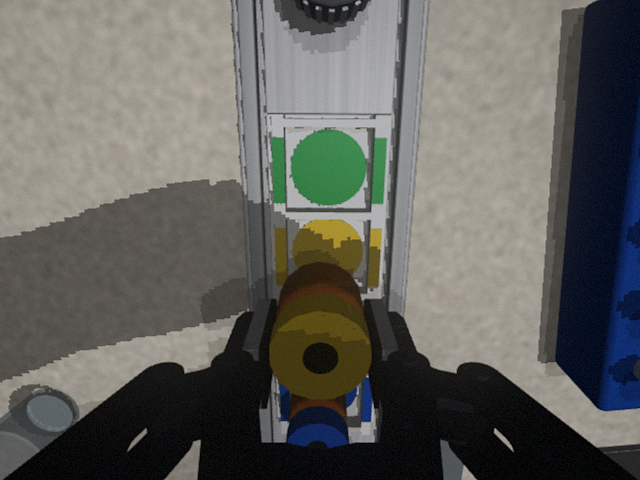

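>>> send_rows(
  moves=[
    [0,0.002,0.02,0],
    [0,0,0.01,0],
    [0,0,0,0],
    [0,0,0,0],
    [0,0,0,0],
  ],
)

```text
clock: 18.55
eef_pos: [0.6507, 0.1149, 0.0678]
tool_rot: [0.746, 0.666, 0.001, 0.001]
ft_force: [-0.2, -0.2, -0.7]
grip_width: 0.0343
```

```bash
python3 go.py .6488 .1143 .0375
```

```text
t 18.55 p [0.6507 0.1149 0.0678] psi_y -0.1132 j [0.17 0.66 0.22 1.13 0.   1.86] F [-0.2 -0.2 -0.7] w 0.0343 tilt [ 2.3e-03  4.0e-04 -1.0e+00]
tool shift [-0.0009 -0.0019  0.0303]
```

>>> send_rows(
  moves=[
    [-0.001,-0.002,0.014,0],
    [0,0,0.01,0],
    [0,0,0.006,0],
    [0,0,0,0],
    [0,0,0,0],
  ],
)

```text
clock: 19.05
eef_pos: [0.648, 0.1142, 0.0364]
tool_rot: [0.746, 0.666, 0.0, 0.0]
ft_force: [0.1, 0.0, -0.1]
grip_width: 0.0345
```

>>> send_rows(
  moves=[
    [0,0,0,0],
    [0,0,0,0],
    [0,0,0,0],
    [0,0,0,0],
    [0,0,0,0],
    [0,0,0,0],
    [0,0,-0.02,0],
    [0,0,-0.05,0],
    [0,0,-0.05,0],
    [0,0,0,0],
    [0,0,0,0],
    [0,0,0,0],
  ],
  claw=1,
)

```text
clock: 20.25
eef_pos: [0.647, 0.114, 0.1551]
tool_rot: [0.746, 0.666, -0.001, -0.001]
ft_force: [0.1, -0.8, -0.0]
grip_width: 0.0853
```

```bash
python3 go.py .665 .25 .16; python3 -c "
from h import *
snap('wrist','w8');snap('side','d8')"
```

```text
t 20.25 p [0.647  0.114  0.1551] psi_y -0.113 j [ 0.17  0.6   0.35  1.32 -0.    1.86] F [ 0.1 -0.8 -0. ] w 0.0853 tilt [-2.1e-03 -4.0e-04 -1.0e+00]
tool shift [ 0.1372  0.0026 -0.0049]
```

View pics/w8.png

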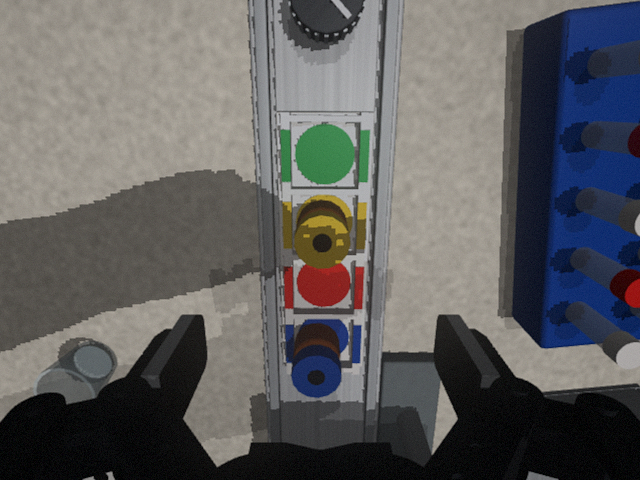

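View pics/d8.png

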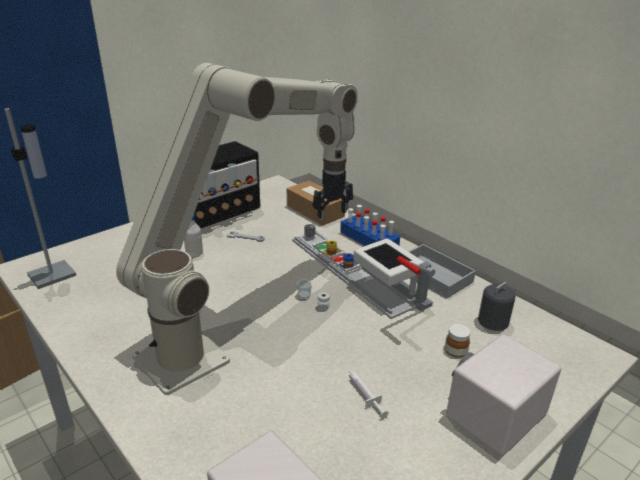

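Both vials stand upright in their pockets: yellow cap at (322,243), blue cap at (316,378). I'll unwind the wrist so that the screw can be turned in a single grip.

>>> send_rows(
  moves=[
    [0,0,0,-1],
    [0,0,0,-1],
    [0,0,0,-1],
    [0,0,0,-1],
    [0,0,0,-1],
    [0,0,0,-1],
    [0,0,0,-1],
    [0,0,0,-1],
    [0,0,0,-1],
    [0,0,0,-1],
    [0,0,0,-1],
    [0,0,0,-1],
    [0,0,0,-1],
    [0,0,0,-1],
    [0,0,0,-1],
    [0,0,0,-1],
    [0,0,0,-1],
    [0,0,0,-1],
    [0,0,0,-1],
    [0,0,0,-1],
  ],
)

```text
clock: 22.35
eef_pos: [0.6468, 0.1139, 0.1542]
tool_rot: [-0.159, 0.987, -0.0, -0.002]
ft_force: [0.7, 0.3, -0.1]
grip_width: 0.0854
```

>>> send_rows(
  moves=[
    [0,0,0,-1],
    [0,0,0,-1],
    [0,0,0,-1],
    [0,0,0,-1],
    [0,0,0,-1],
    [0,0,0,-1],
    [0,0,0,-1],
    [0,0,0,-1],
    [0,0,0,-1],
    [0,0,0,-1],
    [0,0,0,-1],
    [0,0,0,-1],
    [0,0,0,-1],
    [0,0,0,-1],
    [0,0,0,-1],
    [0,0,0,-1],
    [0,0,0,-1],
    [0,0,0,-1],
    [0,0,0,-1],
    [0,0,0,-1],
  ],
)

```text
clock: 24.35
eef_pos: [0.6468, 0.1139, 0.1542]
tool_rot: [0.917, -0.399, -0.002, 0.001]
ft_force: [0.3, -0.7, -0.1]
grip_width: 0.0856
```

>>> send_rows(
  moves=[
    [0,0,0,-1],
    [0,0,0,-1],
    [0,0,0,-1],
    [0,0,0,-1],
    [0,0,0,-1],
    [0,0,0,-1],
    [0,0,0,-1],
    [0,0,0,0],
    [0,0,0,0],
  ],
)

```text
clock: 25.25
eef_pos: [0.6471, 0.114, 0.155]
tool_rot: [0.998, -0.064, -0.001, 0.0]
ft_force: [-0.2, 0.2, 0.3]
grip_width: 0.0854
```

```bash
python3 go.py .665 .25 .16;python3 cap.py w8 330 10 45; python3 cap.py w8 318 368 32;python3 cap.py w8 322 243 32
```

```text
t 25.25 p [0.6471 0.114  0.155 ] psi_y -1.6982 j [ 0.17  0.6   0.35  1.32 -0.   -2.84] F [-0.2  0.2  0.3] w 0.0854 tilt [-2.4e-03 -4.0e-04 -1.0e+00]
tool shift [ 0.0004 -0.1372 -0.0052]
z 0.06308768521752724 px 326.0 2.5 38.029693603515625 world [0.6638 0.2441 0.0631]
z 0.06497814679930747 px 315.6050109863281 374.6457824707031 25.039875030517578 world [0.6322 0.0181 0.065 ]
z 0.06499450204823154 px 321.19378662109375 240.6539764404297 28.168598175048828 world [0.647  0.1154 0.065 ]
```

>>> send_rows(
  moves=[
    [0,-0.046,0,0],
    [0,-0.046,0,0],
    [0,-0.0452,0,0],
    [0,0,0.03,0],
    [0,0,0.03,0],
    [0,0,0.02,0],
    [0,0,0,0],
    [0,0,0,0],
  ],
)

```text
clock: 26.05
eef_pos: [0.6647, 0.2501, 0.0759]
tool_rot: [0.998, -0.063, -0.001, 0.0]
ft_force: [-0.4, 0.7, -0.3]
grip_width: 0.0849
```

```bash
python3 go.py .665 .25 .034; python3 -c "
from h import *
snap('wrist','w9')"
```

```text
t 26.05 p [0.6647 0.2501 0.0759] psi_y -1.6971 j [ 0.36  0.75  0.42  1.24 -0.   -2.66] F [-0.4  0.7 -0.3] w 0.0849 tilt [-1.2e-03 -5.0e-04 -1.0e+00]
tool shift [ 0.0004 -0.      0.0419]
```

View pics/w9.png

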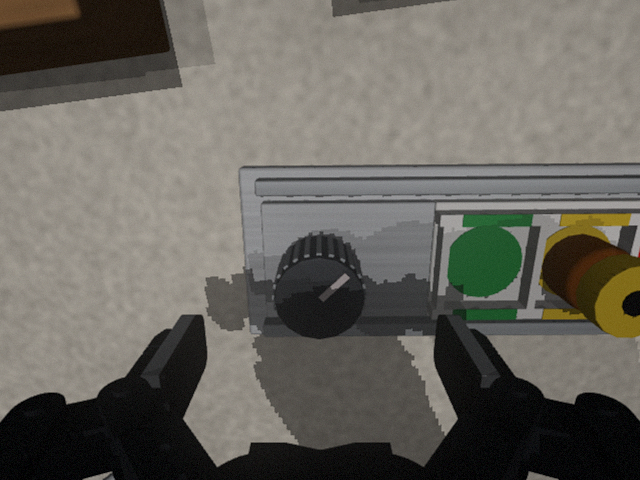

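```bash
python3 cap.py w9 320 290 52
```

```text
z 0.06315917630418041 px 318.1505432128906 295.0 47.150630950927734 world [0.6675 0.2496 0.0632]
```

>>> send_rows(
  moves=[
    [0.002,0,0.02,0],
    [0,0,0.015,0],
    [0,0,0.007,0],
    [0,0,0,0],
    [0,0,0,0],
  ],
)

```text
clock: 26.6
eef_pos: [0.6671, 0.25, 0.0348]
tool_rot: [0.998, -0.063, 0.0, -0.0]
ft_force: [-0.3, 0.3, 0.3]
grip_width: 0.0854
```

>>> send_rows(
  moves=[
    [0,0,0,0],
    [0,0,0,0],
    [0,0,0,0],
    [0,0,0,0],
    [0,0,0,0],
    [0,0,0,0],
    [0,0,0,0],
    [0,0,0,0],
    [0,0,0,0],
    [0,0,0,0],
  ],
  claw=-1,
)

```text
clock: 27.6
eef_pos: [0.6673, 0.2503, 0.0351]
tool_rot: [0.998, -0.063, 0.001, -0.0]
ft_force: [-1.5, 0.4, 5.2]
grip_width: 0.0381
```

```bash
python3 go.py
```

```text
t 27.6 p [0.6673 0.2503 0.0351] psi_y -1.6961 j [ 0.36  0.79  0.38  1.16  0.   -2.66] F [-1.5  0.4  5.2] w 0.0381 tilt [ 1.1e-03  6.0e-04 -1.0e+00]
```

>>> send_rows(
  moves=[
    [0,0.004,0,0],
    [0.0001,0.008,0,0],
    [0.0001,0.008,0,0],
    [0.0001,0.008,0,0],
    [0.0001,0.008,0,0],
    [0.0001,0.008,0,0],
    [0.0001,0.008,0,0],
    [0.0001,0.008,0,0],
    [0.0001,0.008,0,0],
    [0.0001,0.008,0,0],
    [0.0001,0.008,0,0],
    [0.0001,0.008,0,0],
    [0.0001,0.008,0,0],
    [0.0001,0.008,0,0],
    [0,0.004,0,0],
    [0,0,0,0],
  ],
)

```text
clock: 29.2
eef_pos: [0.6542, 0.1397, 0.0351]
tool_rot: [0.998, -0.062, 0.0, -0.001]
ft_force: [-2.5, 2.9, 6.6]
grip_width: 0.0383
```

```bash
python3 go.py; python3 -c "
from h import *
snap('scene','s10')
cv2.imwrite('pics/s10c.png',cv2.resize(cv2.imread('pics/s10.png')[200:400,180:440],None,fx=3,fy=3))"
```

```text
t 29.2 p [0.6542 0.1397 0.0351] psi_y -1.6957 j [ 0.21  0.7   0.21  1.08  0.   -2.81] F [-2.5  2.9  6.6] w 0.0383 tilt [ 4.0e-04  2.6e-03 -1.0e+00]
```

View pics/s10c.png

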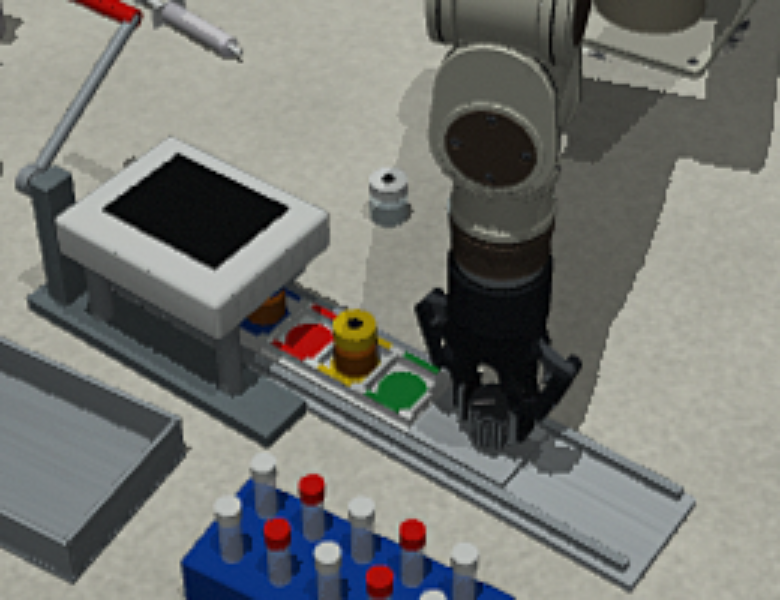

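The carriage slides in smoothly and both vials are riding upright. I'll keep pushing.

>>> send_rows(
  moves=[
    [0,0.004,0,0],
    [0.0001,0.008,0,0],
    [0.0001,0.008,0,0],
    [0.0001,0.008,0,0],
    [0.0001,0.008,0,0],
    [0.0001,0.008,0,0],
    [0.0001,0.008,0,0],
    [0.0001,0.008,0,0],
    [0.0001,0.008,0,0],
    [0.0001,0.008,0,0],
    [0.0001,0.008,0,0],
    [0.0001,0.008,0,0],
    [0.0001,0.008,0,0],
    [0,0.004,0,0],
    [0,0,0,0],
  ],
)

```text
clock: 30.75
eef_pos: [0.6419, 0.0362, 0.035]
tool_rot: [0.998, -0.062, -0.0, -0.001]
ft_force: [-3.2, 3.3, 7.2]
grip_width: 0.0382
```

```bash
python3 go.py
```

```text
t 30.75 p [0.6419 0.0362 0.035 ] psi_y -1.6958 j [ 0.06  0.66  0.13  1.04  0.   -2.96] F [-3.2  3.3  7.2] w 0.0382 tilt [-5.0e-04  2.4e-03 -1.0e+00]
```

>>> send_rows(
  moves=[
    [0,0.002,0,0],
    [0,0.002,0,0],
    [0,0.002,0,0],
    [0,0.002,0,0],
    [0,0.002,0,0],
  ],
)

```text
clock: 31.25
eef_pos: [0.6408, 0.0275, 0.035]
tool_rot: [0.998, -0.062, -0.0, -0.002]
ft_force: [-2.0, 6.0, 7.6]
grip_width: 0.0387
```

>>> send_rows(
  moves=[
    [0,0.001,0,0],
    [0,0.001,0,0],
    [0,0.001,0,0],
    [0,0.001,0,0],
  ],
)

```text
clock: 31.65
eef_pos: [0.6404, 0.024, 0.035]
tool_rot: [0.998, -0.062, -0.0, -0.002]
ft_force: [-1.0, 8.8, 6.5]
grip_width: 0.0386
```

>>> send_rows(
  moves=[
    [0,0.001,0,0],
    [0,0.001,0,0],
    [0,0.001,0,0],
  ],
)

```text
clock: 31.95
eef_pos: [0.6404, 0.0237, 0.0351]
tool_rot: [0.998, -0.061, 0.0, -0.005]
ft_force: [-1.5, 14.3, 5.8]
grip_width: 0.0385
```

>>> send_rows(
  moves=[
    [0,0.001,0,0],
    [0,0.001,0,0],
    [0,0.001,0,0],
  ],
)

```text
clock: 32.25
eef_pos: [0.6404, 0.0235, 0.0351]
tool_rot: [0.998, -0.06, 0.0, -0.007]
ft_force: [-0.4, 20.7, 5.7]
grip_width: 0.0385
```

>>> send_rows(
  moves=[
    [0,0.001,0,0],
    [0,0.001,0,0],
    [0,0,0,0],
  ],
)

```text
clock: 32.55
eef_pos: [0.6404, 0.0234, 0.0351]
tool_rot: [0.998, -0.059, 0.0, -0.009]
ft_force: [-0.1, 23.8, 5.9]
grip_width: 0.0384
```

The carriage is at the stop: the force rose to 24 N with no further motion. I'll relieve the push and check with the cameras before turning the screw.

>>> send_rows(
  moves=[
    [0,-0.003,0,0],
    [0,-0.003,0,0],
    [0,0,0,0],
  ],
)

```text
clock: 32.85
eef_pos: [0.6404, 0.0239, 0.035]
tool_rot: [0.998, -0.061, 0.0, -0.003]
ft_force: [-2.0, 9.8, 6.5]
grip_width: 0.0382
```

```bash
python3 go.py; python3 -c "
from h import *
snap('scene','s11');snap('side','d11')
a=cv2.resize(cv2.imread('pics/s11.png')[200:360,180:400],None,fx=3,fy=3)
b=cv2.resize(cv2.imread('pics/d11.png')[220:360,240:440],None,fx=3,fy=3)
cv2.imwrite('pics/s11c.png',a);cv2.imwrite('pics/d11c.png',b)"
```

```text
t 32.85 p [0.6404 0.0239 0.035 ] psi_y -1.6924 j [ 0.03  0.65  0.12  1.04  0.01 -2.99] F [-2.   9.8  6.5] w 0.0382 tilt [ 4.0e-04  6.8e-03 -1.0e+00]
```

View pics/s11c.png

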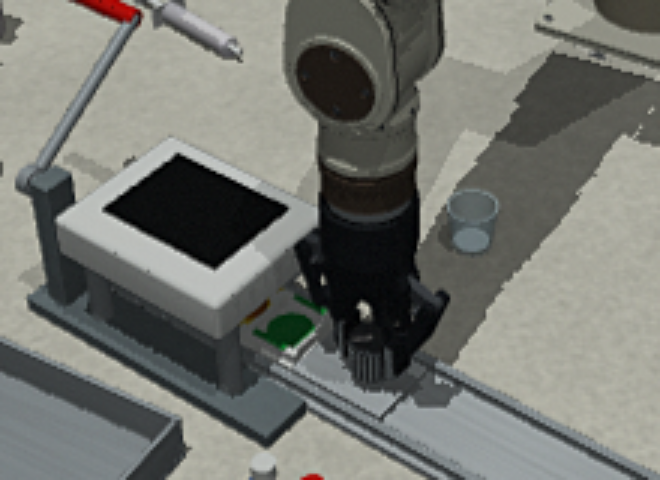

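View pics/d11c.png

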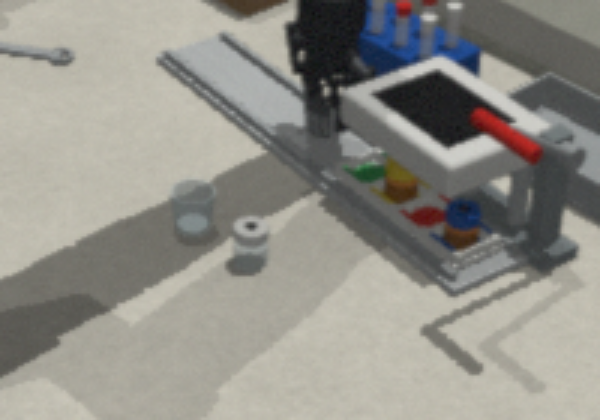

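Side view: the carriage is in, both vials are upright under the head, and the beaker and white vial are untouched. I'll turn the screw clockwise.

>>> send_rows(
  moves=[
    [0,0,0,0.5],
    [0,0,0.0001,1],
    [0,0,0,1],
    [0,0,0.0001,1],
    [0,0,0.0001,1],
    [0,0,0,1],
    [0,0,0.0001,1],
    [0,0,0.0001,1],
    [0,0,0,1],
    [0,0,0.0001,1],
  ],
)

```text
clock: 33.95
eef_pos: [0.6397, 0.0228, 0.0344]
tool_rot: [0.859, -0.513, -0.002, -0.002]
ft_force: [-3.1, 8.4, 8.8]
grip_width: 0.0389
```

```bash
cat >> go.py <<'E'
print("tau",s["ft_torque"].round(2),"tau6",s["tau"].round(2)[-1])
E
python3 go.py
```

```text
t 33.95 p [0.6397 0.0228 0.0344] psi_y -2.6475 j [ 0.03  0.65  0.12  1.04  0.01 -2.03] F [-3.1  8.4  8.8] w 0.0389 tilt [-9.0e-04  5.7e-03 -1.0e+00]
tau [1.7  0.71 0.08] tau6 -0.73
```

>>> send_rows(
  moves=[
    [0,0,0.0001,1],
    [0,0,0,1],
    [0,0,0.0001,1],
    [0,0,0.0001,1],
    [0,0,0,1],
    [0,0,0.0001,1],
    [0,0,0.0001,1],
    [0,0,0,1],
    [0,0,0.0001,1],
    [0,0,0.0001,1],
    [0,0,0,1],
    [0,0,0.0001,1],
    [0,0,0.0001,1],
    [0,0,0,1],
    [0,0,0.0001,1],
  ],
)

```text
clock: 35.45
eef_pos: [0.6379, 0.0233, 0.0333]
tool_rot: [-0.279, 0.96, 0.004, -0.001]
ft_force: [-7.8, 9.1, 11.2]
grip_width: 0.0386
```

```bash
python3 go.py
```

```text
t 35.45 p [0.6379 0.0233 0.0333] psi_y 2.136 j [ 0.03  0.65  0.11  1.04  0.01 -0.53] F [-7.8  9.1 11.2] w 0.0386 tilt [-0.0043  0.0069 -1.    ]
tau [2.01 1.56 0.1 ] tau6 -0.71
```

>>> send_rows(
  moves=[
    [0,0,0.0001,1],
    [0,0,0,1],
    [0,0,0.0001,1],
    [0,0,0.0001,1],
    [0,0,0,1],
    [0,0,0.0001,1],
    [0,0,0.0001,1],
    [0,0,0,1],
    [0,0,0.0001,1],
    [0,0,0.0001,1],
    [0,0,0,1],
    [0,0,0.0001,1],
    [0,0,0.0001,1],
    [0,0,0,1],
    [0,0,0.0001,1],
  ],
)

```text
clock: 36.95
eef_pos: [0.6383, 0.0251, 0.0324]
tool_rot: [0.45, 0.893, 0.004, -0.004]
ft_force: [-5.1, 13.2, 9.8]
grip_width: 0.0384
```

```bash
python3 go.py
```

```text
t 36.95 p [0.6383 0.0251 0.0324] psi_y 0.6373 j [0.03 0.65 0.11 1.03 0.01 0.97] F [-5.1 13.2  9.8] w 0.0384 tilt [-0.0036  0.0098 -0.9999]
tau [2.79 1.33 0.11] tau6 -0.73
```

>>> send_rows(
  moves=[
    [0,0,0.0001,1],
    [0,0,0,1],
    [0,0,0.0001,1],
    [0,0,0.0001,1],
    [0,0,0,1],
  ],
)

```text
clock: 37.45
eef_pos: [0.6389, 0.0253, 0.0321]
tool_rot: [0.657, 0.754, 0.003, -0.004]
ft_force: [-4.1, 13.8, 8.7]
grip_width: 0.0383
```

```bash
python3 go.py
```

```text
t 37.45 p [0.6389 0.0253 0.0321] psi_y 0.1375 j [0.03 0.66 0.11 1.03 0.01 1.47] F [-4.1 13.8  8.7] w 0.0383 tilt [-0.0024  0.0102 -0.9999]
tau [2.86 1.03 0.04] tau6 -0.73
```

>>> send_rows(
  moves=[
    [0,0,0.0001,1],
    [0,0,0,1],
    [0,0,0.0001,1],
    [0,0,0.0001,1],
    [0,0,0,1],
  ],
)

```text
clock: 37.95
eef_pos: [0.6395, 0.0253, 0.0319]
tool_rot: [0.823, 0.568, 0.002, -0.005]
ft_force: [-3.8, 13.1, 6.9]
grip_width: 0.0386
```

```bash
python3 go.py
```

```text
t 37.95 p [0.6395 0.0253 0.0319] psi_y -0.3625 j [0.03 0.66 0.11 1.03 0.01 1.97] F [-3.8 13.1  6.9] w 0.0386 tilt [-0.0012  0.0101 -0.9999]
tau [2.84 0.72 0.09] tau6 -0.74
```

>>> send_rows(
  moves=[
    [0,0,0.0001,1],
    [0,0,0,1],
    [0,0,0.0001,1],
    [0,0,0.0001,1],
    [0,0,0,1],
  ],
)

```text
clock: 38.45
eef_pos: [0.6401, 0.0249, 0.0316]
tool_rot: [0.938, 0.347, 0.002, -0.004]
ft_force: [-1.9, 12.6, 6.2]
grip_width: 0.0388
```

```bash
python3 go.py
```

```text
t 38.45 p [0.6401 0.0249 0.0316] psi_y -0.8628 j [0.03 0.66 0.11 1.03 0.01 2.47] F [-1.9 12.6  6.2] w 0.0388 tilt [-1.0e-04  9.4e-03 -1.0e+00]
tau [2.66 0.49 0.1 ] tau6 -0.74
```

>>> send_rows(
  moves=[
    [0,0,0.0001,1],
    [0,0,0,1],
    [0,0,0.0001,1],
    [0,0,0.0001,1],
    [0,0,0,1],
    [0,0,0,1],
    [0,0,0,0],
  ],
)

```text
clock: 39.15
eef_pos: [0.6404, 0.0242, 0.0312]
tool_rot: [0.998, 0.055, 0.0, -0.004]
ft_force: [-1.4, 10.9, 6.4]
grip_width: 0.0383
```

```bash
python3 go.py
```

```text
t 39.15 p [0.6404 0.0242 0.0312] psi_y -1.4612 j [0.03 0.66 0.11 1.03 0.01 3.07] F [-1.4 10.9  6.4] w 0.0383 tilt [ 5.0e-04  8.3e-03 -1.0e+00]
tau [ 2.41  0.35 -0.1 ] tau6 0.24
```

There's been no tight stop yet after 6.05 rad, and the wrist is near its limit. I'll release, unwind 1.5 rad and regrip.

>>> send_rows(
  moves=[
    [0,0,0,0],
    [0,0,0,0],
    [0,0,0,0],
    [0,0,0,0],
    [0,0,0,0],
    [0,0,0,0],
    [0,0,0,0],
    [0,0,0,0],
    [0,0,0,0],
  ],
  claw=1,
)

```text
clock: 40.05
eef_pos: [0.6391, 0.0278, 0.0295]
tool_rot: [0.998, 0.057, -0.001, -0.007]
ft_force: [-1.6, 22.9, -0.6]
grip_width: 0.0853
```

```bash
python3 go.py .6404 .0234 .032
```

```text
t 40.05 p [0.6391 0.0278 0.0295] psi_y -1.4566 j [0.04 0.66 0.11 1.03 0.01 3.06] F [-1.6 22.9 -0.6] w 0.0853 tilt [-0.0028  0.0132 -0.9999]
tool shift [ 0.0008  0.0045 -0.0026]
tau [ 3.48  0.23 -0.15] tau6 -0.15
```

>>> send_rows(
  moves=[
    [0,0,0,-1],
    [0,0,0,-1],
    [0,0,0,-1],
    [0,0,0,-1],
    [0,0,0,-1],
    [0,0,0,-1],
    [0,0,0,-1],
    [0,0,0,-1],
    [0,0,0,-1],
    [0,0,0,-1],
    [0,0,0,-1],
    [0,0,0,-1],
    [0,0,0,-1],
    [0,0,0,-1],
    [0,0,0,-1],
    [0,0,0,0],
    [0,0,0,0],
  ],
)

```text
clock: 41.75
eef_pos: [0.6399, 0.019, 0.0298]
tool_rot: [0.695, 0.719, -0.001, -0.0]
ft_force: [0.3, 0.2, 1.2]
grip_width: 0.085
```

```bash
python3 go.py .6404 .0234 .032;python3 -c "
from h import *
snap('wrist','w12')"
```

```text
t 41.75 p [0.6399 0.019  0.0298] psi_y 0.0344 j [ 0.03  0.66  0.11  1.03 -0.    1.57] F [0.3 0.2 1.2] w 0.085 tilt [-1.2e-03 -6.0e-04 -1.0e+00]
tool shift [ 0.0044  0.0006 -0.0022]
tau [-0.02 -0.01 -0.01] tau6 -0.02
```

View pics/w12.png

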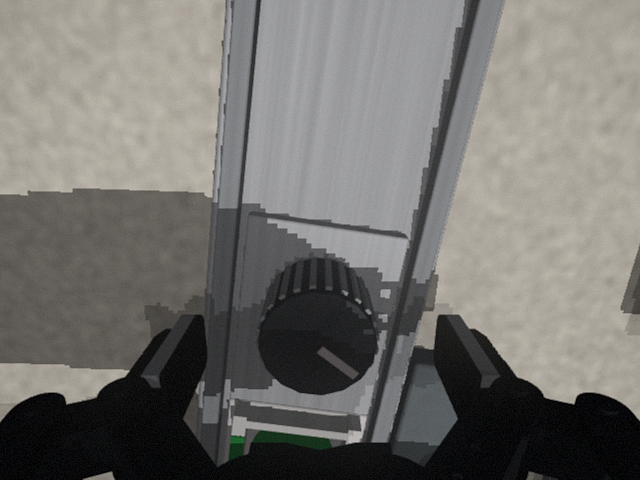

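The knob top is now at (318,342), with its index mark pointing lower-right. The tool sprang about 4 mm to -y on release, so I'll recentre and regrip.

```bash
python3 cap.py w12 318 335 65; python3 go.py .6404 .0234 .032
```

```text
z 0.0594682525331145 px 316.5 338.9117736816406 61.69593048095703 world [0.6376 0.0271 0.0595]
t 41.8 p [0.6401 0.0191 0.03  ] psi_y 0.0349 j [ 0.03  0.66  0.11  1.03 -0.    1.57] F [-0.1  0.5  0.4] w 0.0851 tilt [-9.e-04 -5.e-04 -1.e+00]
tool shift [ 0.0043  0.0005 -0.002 ]
tau [-0.01 -0.02  0.05] tau6 0.0
```

>>> send_rows(
  moves=[
    [0.005,0,-0.001,0],
    [0,0,0,0],
    [0,0,0,0],
  ],
)

```text
clock: 42.1
eef_pos: [0.6402, 0.0248, 0.0316]
tool_rot: [0.694, 0.72, 0.0, 0.0]
ft_force: [-0.4, -0.4, 0.5]
grip_width: 0.0854
```

>>> send_rows(
  moves=[
    [0,0,0,0],
    [0,0,0,0],
    [0,0,0,0],
    [0,0,0,0],
    [0,0,0,0],
    [0,0,0,0],
    [0,0,0,0],
    [0,0,0,0],
    [0,0,0,0],
  ],
  claw=-1,
)

```text
clock: 43.0
eef_pos: [0.6391, 0.0244, 0.0321]
tool_rot: [0.694, 0.72, -0.001, -0.001]
ft_force: [-4.6, -0.8, 4.8]
grip_width: 0.0382
```

>>> send_rows(
  moves=[
    [-0.002,0,0,0],
    [0,0,0,1],
    [0,0,0,1],
    [0,0,0,1],
  ],
)

```text
clock: 43.4
eef_pos: [0.639, 0.0236, 0.032]
tool_rot: [0.793, 0.609, -0.001, -0.001]
ft_force: [-2.9, 3.3, 5.1]
grip_width: 0.0386
```

```bash
python3 go.py .6404 .0234 .032
```

```text
t 43.4 p [0.639  0.0236 0.032 ] psi_y -0.2616 j [0.04 0.66 0.11 1.03 0.   1.87] F [-2.9  3.3  5.1] w 0.0386 tilt [-2.2e-03  8.0e-04 -1.0e+00]
tool shift [ 0.0002  0.0014 -0.    ]
tau [0.3  0.78 2.03] tau6 1.15
```

>>> send_rows(
  moves=[
    [0,0,0,1],
    [0,0,0,1],
    [0,0,0,0],
  ],
)

```text
clock: 43.7
eef_pos: [0.6386, 0.0236, 0.0318]
tool_rot: [0.851, 0.526, -0.001, -0.002]
ft_force: [-3.9, 2.5, 5.2]
grip_width: 0.0387
```

```bash
python3 go.py
```

```text
t 43.7 p [0.6386 0.0236 0.0318] psi_y -0.4634 j [0.04 0.66 0.11 1.03 0.   2.07] F [-3.9  2.5  5.2] w 0.0387 tilt [-0.0029  0.002  -1.    ]
tau [ 0.52  1.13 -0.09] tau6 0.25
```

>>> send_rows(
  moves=[
    [0,0,0,1],
    [0,0,0,1],
    [0,0,0,1],
    [0,0,0,0],
  ],
)

```text
clock: 44.1
eef_pos: [0.6364, 0.0228, 0.0316]
tool_rot: [0.92, 0.393, -0.003, -0.002]
ft_force: [-10.0, 0.4, 8.0]
grip_width: 0.0381
```

```bash
python3 go.py
```

```text
t 44.1 p [0.6364 0.0228 0.0316] psi_y -0.7638 j [0.04 0.66 0.11 1.04 0.   2.37] F [-10.    0.4   8. ] w 0.0381 tilt [-7.3e-03  5.0e-04 -1.0e+00]
tau [ 0.26  2.05 -0.1 ] tau6 0.27
```

>>> send_rows(
  moves=[
    [0,0,0,1],
    [0,0,0,1],
  ],
)

```text
clock: 44.3
eef_pos: [0.6378, 0.0237, 0.0315]
tool_rot: [0.954, 0.299, -0.002, -0.002]
ft_force: [-5.7, 2.7, 5.4]
grip_width: 0.0382
```

```bash
python3 go.py
```

```text
t 44.3 p [0.6378 0.0237 0.0315] psi_y -0.9635 j [0.04 0.66 0.11 1.03 0.   2.57] F [-5.7  2.7  5.4] w 0.0382 tilt [-0.0045  0.0021 -1.    ]
tau [0.62 1.18 1.29] tau6 0.25
```

>>> send_rows(
  moves=[
    [0,0,0,1],
  ],
)

```text
clock: 44.4
eef_pos: [0.6365, 0.0235, 0.0313]
tool_rot: [0.968, 0.251, -0.003, -0.001]
ft_force: [-8.4, 2.4, 10.3]
grip_width: 0.0382
```

```bash
python3 go.py
```

```text
t 44.4 p [0.6365 0.0235 0.0313] psi_y -1.0638 j [0.04 0.66 0.11 1.03 0.   2.67] F [-8.4  2.4 10.3] w 0.0382 tilt [-0.0073  0.0012 -1.    ]
tau [0.69 1.42 0.15] tau6 -0.94
```

>>> send_rows(
  moves=[
    [0,0,0,1],
  ],
)

```text
clock: 44.5
eef_pos: [0.6365, 0.0237, 0.0313]
tool_rot: [0.979, 0.203, -0.003, -0.002]
ft_force: [-9.5, 2.3, 6.5]
grip_width: 0.0385
```

```bash
python3 go.py
```

```text
t 44.5 p [0.6365 0.0237 0.0313] psi_y -1.1621 j [0.04 0.66 0.11 1.03 0.   2.77] F [-9.5  2.3  6.5] w 0.0385 tilt [-0.0072  0.0018 -1.    ]
tau [0.54 1.86 1.97] tau6 1.13
```

The torque reads 1.3–2 N m with stick-slip, so the screw is at its stop. I'll open part way, to stay clear of the head, then unwind and verify using the index mark.

>>> send_rows(
  moves=[
    [0,0,0,0],
    [0,0,0,0],
    [0,0,0,0],
    [0,0,0,0],
    [0,0,0,0],
    [0,0,0,0],
  ],
  claw=0.4,
)

```text
clock: 45.1
eef_pos: [0.6403, 0.0223, 0.0314]
tool_rot: [0.979, 0.202, -0.0, 0.0]
ft_force: [-0.3, -0.6, -0.0]
grip_width: 0.0602
```

>>> send_rows(
  moves=[
    [0,0,0,-1],
    [0,0,0,-1],
    [0,0,0,-1],
    [0,0,0,-1],
    [0,0,0,-1],
    [0,0,0,-1],
    [0,0,0,-1],
    [0,0,0,-1],
    [0,0,0,-1],
    [0,0,0,-1],
    [0,0,0,-1],
    [0,0,0,-1],
    [0,0,0,0],
    [0,0,0,0],
  ],
)

```text
clock: 46.5
eef_pos: [0.6403, 0.0224, 0.0315]
tool_rot: [0.695, 0.719, -0.0, 0.0]
ft_force: [0.4, -0.4, 1.0]
grip_width: 0.0597
```

```bash
python3 go.py .6404 .0234 .032;python3 -c "
from h import *
snap('wrist','w13')";python3 cap.py w13 318 335 65
```

```text
t 46.5 p [0.6403 0.0224 0.0315] psi_y 0.0349 j [ 0.04  0.66  0.12  1.03 -0.    1.57] F [ 0.4 -0.4  1. ] w 0.0597 tilt [ 0. -0. -1.]
tool shift [ 0.001   0.0001 -0.0005]
tau [ 0.02 -0.03  0.03] tau6 -0.02
z 0.05943177621695791 px 315.55377197265625 344.74664306640625 60.59579086303711 world [0.6377 0.0272 0.0594]
```

View pics/w13.png

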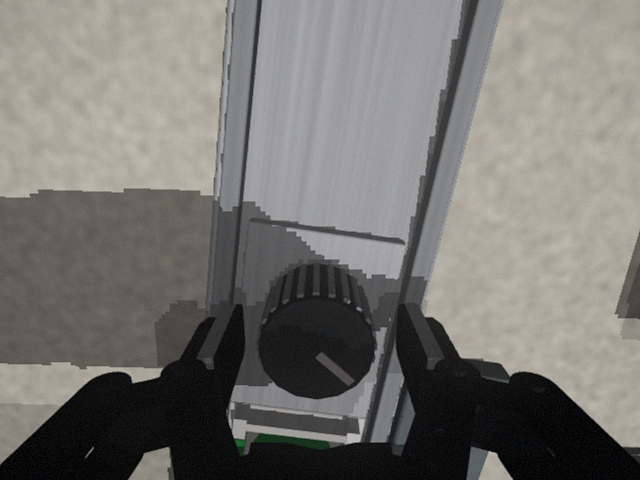

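The index mark moved only about 5° while I turned another 1.2 rad, and the torque peaks reached 2 N m, so the screw is tight. I'll lift away and check from the fixed cameras.

>>> send_rows(
  moves=[
    [0,0,0,0],
    [0,0,0,0],
    [0,0,-0.02,0],
    [0,0,-0.05,0],
    [0,0,-0.05,0],
    [0,0,-0.05,0],
    [0,0,-0.05,0],
    [0,0,-0.05,0],
    [0,0,-0.03,-1],
    [0,0,0,-0.5],
    [0,0,0,0],
  ],
  claw=1,
)

```text
clock: 47.65
eef_pos: [0.6408, 0.0225, 0.3331]
tool_rot: [0.638, 0.77, 0.001, 0.001]
ft_force: [-0.0, -0.8, -0.2]
grip_width: 0.0854
```

```bash
python3 go.py .543 -.25 .34;python3 -c "
from h import *
snap('wrist','w14');snap('scene','s14');snap('side','d14')
a=cv2.resize(cv2.imread('pics/s14.png')[180:360,180:400],None,fx=3,fy=3)
b=cv2.resize(cv2.imread('pics/d14.png')[220:360,240:440],None,fx=4,fy=4)
cv2.imwrite('pics/s14c.png',a);cv2.imwrite('pics/d14c.png',b)"; python3 meas.py s14 | grep -E "green|red|yellow"; python3 meas.py w14
```

```text
t 47.65 p [0.6408 0.0225 0.3331] psi_y 0.1864 j [ 0.04  0.55  0.72  1.74 -0.    1.42] F [-0.  -0.8 -0.2] w 0.0854 tilt [ 3.3e-03  1.0e-04 -1.0e+00]
tool shift [-0.2496 -0.1466 -0.0073]
tau [ 0.01 -0.   -0.02] tau6 -0.23
red [201, 194, 26, 13, 148] [212.8 200.2] encl 213.5 199.5 13.0 med [ 0.5496 -0.2977  0.2264] disc19 [ 0.3054 -0.5154  0.0192] top45 [ 0.3315 -0.4888  0.045 ]
red [280, 358, 8, 10, 71] [283.5 362.5] encl 283.5 362.6 5.0 med [0.821  0.0818 0.1008] disc19 [0.7644 0.0429 0.0192] top45 [0.7826 0.0555 0.045 ]
red [268, 373, 9, 10, 75] [271.9 377.5] encl 271.5 377.5 5.1 med [0.8657 0.0826 0.1012] disc19 [0.8125 0.0432 0.0192] top45 [0.8297 0.0548 0.045 ]
red [313, 373, 9, 11, 81] [317.  377.9] encl 316.8 377.9 5.2 med [0.8211 0.1623 0.1014] disc19 [0.7648 0.1304 0.0192] top45 [0.7833 0.14   0.045 ]
red [302, 389, 9, 11, 83] [306.2 393.7] encl 306.4 393.8 5.4 med [0.8663 0.1619 0.1013] disc19 [0.8128 0.1307 0.0192] top45 [0.8296 0.1411 0.045 ]
blue [455, 4, 152, 231, 12435] [524.4 117.1] encl 531.0 122.0 124.2 med [0.831  0.1343 0.0502] disc19 [0.8488 0.1322 0.0192] top45 [0.8445 0.1271 0.045 ]
green [287, 233, 23, 8, 82] [299.1 236. ] encl 298.0 237.5 11.3 med [ 0.6291 -0.0486  0.02  ] disc19 [ 0.629  -0.049   0.0192] top45 [ 0.6278 -0.0425  0.045 ]
red [537, 71, 21, 21, 363] [546.9  80.9] encl 546.8 81.2 11.7 med [0.8169 0.1593 0.1021] disc19 [0.8596 0.1719 0.0192] top45 [0.8463 0.1676 0.045 ]
red [582, 81, 23, 21, 366] [593.7  90.7] encl 592.8 89.8 12.2 med [0.8606 0.1596 0.1022] disc19 [0.9128 0.1721 0.0192] top45 [0.8952 0.1687 0.045 ]
red [506, 161, 21, 20, 314] [516.  170.5] encl 515.5 170.3 10.8 med [0.8166 0.0795 0.1022] disc19 [0.8595 0.0747 0.0192] top45 [0.8456 0.0763 0.045 ]
red [547, 170, 24, 19, 312] [559.8 178.9] encl 558.5 177.0 11.9 med [0.8601 0.0799 0.1023] disc19 [0.9125 0.075  0.0192] top45 [0.8941 0.0781 0.045 ]
```

View pics/s14c.png

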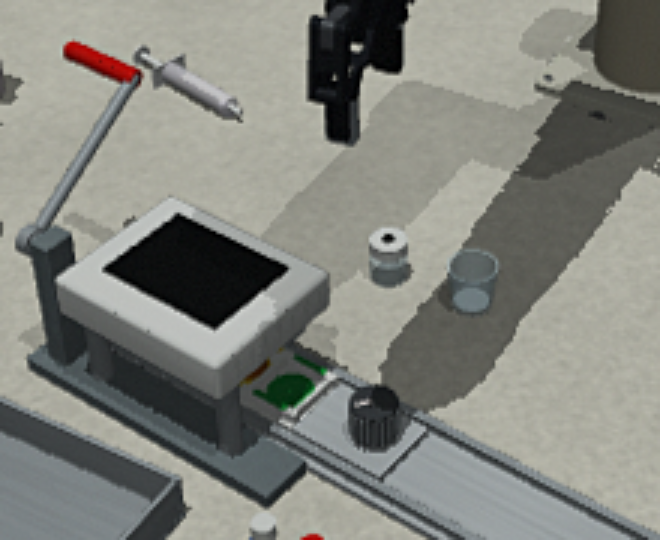

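View pics/d14c.png

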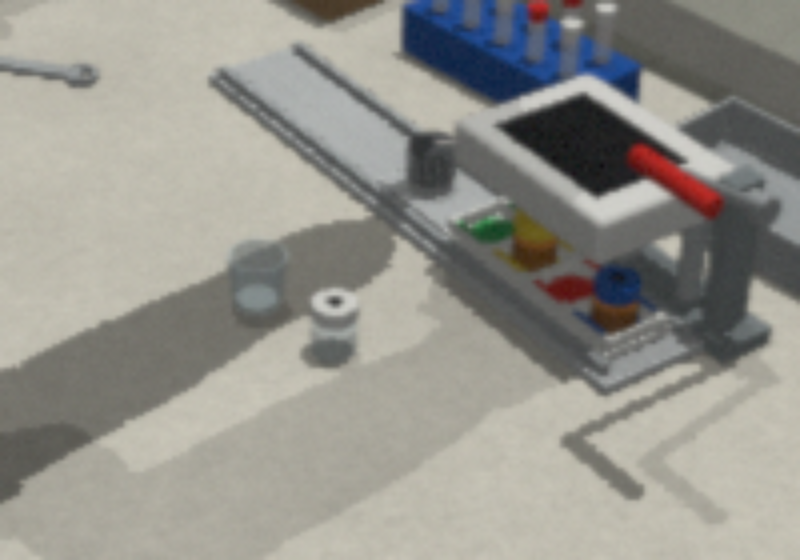

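View pics/w14.png

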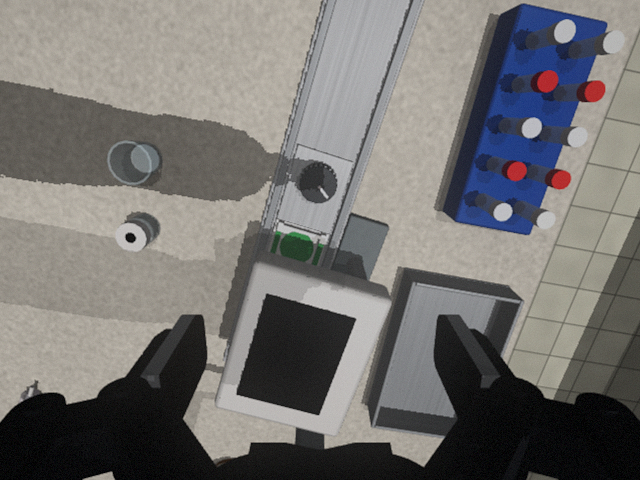

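Knob at (317,182), vials in place, bystanders undisturbed. On to the lever. My last turn went the wrong way, so I'll correct the yaw first.

>>> send_rows(
  moves=[
    [0,0,0,1],
    [0,0,0,1],
    [0,0,0,1],
    [0,0,0,0],
  ],
  claw=-1,
)

```text
clock: 48.2
eef_pos: [0.6398, 0.0224, 0.3301]
tool_rot: [0.746, 0.666, -0.001, -0.001]
ft_force: [0.1, -0.7, 0.7]
grip_width: 0.0281
```

```bash
python3 cap.py w14 317 182 26; python3 go.py .53 -.28 .34
```

```text
z 0.05933519818332455 px 317.3461608886719 183.65383911132812 19.52742576599121 world [0.6376 0.0249 0.0593]
t 48.2 p [0.6398 0.0224 0.3301] psi_y -0.1135 j [0.04 0.55 0.71 1.74 0.   1.72] F [ 0.1 -0.7  0.7] w 0.0281 tilt [-2.7e-03 -1.0e-04 -1.0e+00]
tool shift [-0.3129 -0.0749 -0.0096]
tau [-0.02  0.03 -0.01] tau6 0.45
```

>>> send_rows(
  moves=[
    [-0.039,-0.009,-0.001,0],
    [-0.039,-0.009,-0.001,0],
    [-0.039,-0.009,-0.001,0],
    [-0.039,-0.009,-0.001,0],
    [-0.039,-0.009,-0.001,0],
    [-0.039,-0.009,-0.001,0],
    [-0.039,-0.01,-0.001,0],
    [-0.039,-0.01,-0.001,0],
    [0,0,0,0],
    [0,0,0,0],
    [0,0,0,0],
  ],
)

```text
clock: 49.3
eef_pos: [0.5317, -0.2784, 0.339]
tool_rot: [0.745, 0.667, 0.0, -0.001]
ft_force: [0.3, 0.3, -0.2]
grip_width: -0.0002
```

```bash
python3 go.py;python3 -c "
from h import *
snap('wrist','w15')"; python3 meas.py w15
```

```text
t 49.3 p [ 0.5317 -0.2784  0.339 ] psi_y -0.1116 j [-0.48  0.45  0.58  1.7   0.    1.2 ] F [ 0.3  0.3 -0.2] w -0.0002 tilt [-7.e-04  9.e-04 -1.e+00]
tau [-0.01  0.01  0.05] tau6 -0.0
red [327, 201, 27, 110, 2496] [339.9 252.8] encl 339.5 255.5 55.0 med [ 0.5427 -0.2933  0.2284] disc19 [ 0.5453 -0.3721  0.0192] top45 [ 0.5443 -0.3657  0.045 ]
```

View pics/w15.png

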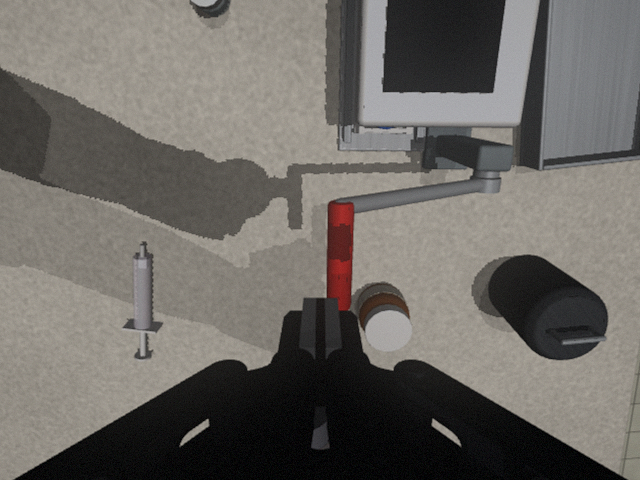

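```bash
python3 - <<'E'
from h import *
im,d,K,T=load("w15");hsv=cv2.cvtColor(im,cv2.COLOR_BGR2HSV);P=cloud(d,K,T)
for v in (203,210,230,250,270,290,305):
    r=[u for u in range(315,365) if (hsv[v,u,0]<8 or hsv[v,u,0]>172) and hsv[v,u,1]>130]
    if r:
        u=(r[0]+r[-1])/2;print(v,r[0],r[-1],onplane(u,v,.222,K,T).round(4),P[v,int(u)].round(4))
a=np.array([.6,.5,.4,.3,.2,.1,0,-.1,-.2,-.3])
print(np.c_[a,-.16*(np.cos(a)-np.cos(.6)),.16*(np.sin(a)-np.sin(.6))].round(4))
E
python3 go.py
```

```text
203 329 352 [ 0.5466 -0.2609  0.222 ] [ 0.5462 -0.2599  0.2261]
210 328 353 [ 0.5462 -0.2657  0.222 ] [ 0.5457 -0.2641  0.2281]
230 328 352 [ 0.5445 -0.2796  0.222 ] [ 0.5444 -0.2769  0.2308]
250 328 352 [ 0.5432 -0.2941  0.222 ] [ 0.543  -0.2911  0.2301]
270 327 351 [ 0.541  -0.3089  0.222 ] [ 0.541  -0.3057  0.2297]
290 327 350 [ 0.5392 -0.3244  0.222 ] [ 0.5389 -0.3212  0.2284]
305 338 349 [ 0.5417 -0.3367  0.222 ] [ 0.5413 -0.3327  0.2296]
[[ 0.6    -0.      0.    ]
 [ 0.5    -0.0084 -0.0136]
 [ 0.4    -0.0153 -0.028 ]
 [ 0.3    -0.0208 -0.0431]
 [ 0.2    -0.0248 -0.0586]
 [ 0.1    -0.0271 -0.0744]
 [ 0.     -0.0279 -0.0903]
 [-0.1    -0.0271 -0.1063]
 [-0.2    -0.0248 -0.1221]
 [-0.3    -0.0208 -0.1376]]
t 49.35 p [ 0.5319 -0.278   0.3392] psi_y -0.1109 j [-0.48  0.45  0.58  1.7   0.    1.2 ] F [ 0.6  1.4 -0.9] w 0.0001 tilt [-5.e-04  6.e-04 -1.e+00]
tau [ 0.02 -0.01 -0.  ] tau6 -0.0
```

```bash
python3 go.py .542 -.299 .24
```

```text
t 49.35 p [ 0.5319 -0.278   0.3392] psi_y -0.1109 j [-0.48  0.45  0.58  1.7   0.    1.2 ] F [ 0.6  1.4 -0.9] w 0.0001 tilt [-5.e-04  6.e-04 -1.e+00]
tool shift [-0.0198  0.0124  0.0992]
tau [ 0.02 -0.01 -0.  ] tau6 -0.0
```

>>> send_rows(
  moves=[
    [-0.02,0.0125,0,0],
    [0,0,0.04,0],
    [0,0,0.04,0],
    [0,0,0.015,0],
    [0,0,0,0],
    [0,0,0,0],
  ],
)

```text
clock: 49.95
eef_pos: [0.5424, -0.2994, 0.2451]
tool_rot: [0.745, 0.667, 0.0, 0.0]
ft_force: [0.5, 0.0, 0.6]
grip_width: 0.0001
```

```bash
python3 go.py .542 -.299 .231;python3 -c "
from h import *
snap('wrist','w16');snap('side','d16')
cv2.imwrite('pics/d16c.png',cv2.resize(cv2.imread('pics/d16.png')[180:340,340:500],None,fx=4,fy=4))"
```

```text
t 49.95 p [ 0.5424 -0.2994  0.2451] psi_y -0.1109 j [-0.5   0.48  0.39  1.48  0.    1.18] F [0.5 0.  0.6] w 0.0001 tilt [ 4.e-04 -1.e-04 -1.e+00]
tool shift [ 0.0004 -0.0005  0.0141]
tau [-0.02  0.01 -0.03] tau6 -0.0
```

View pics/w16.png

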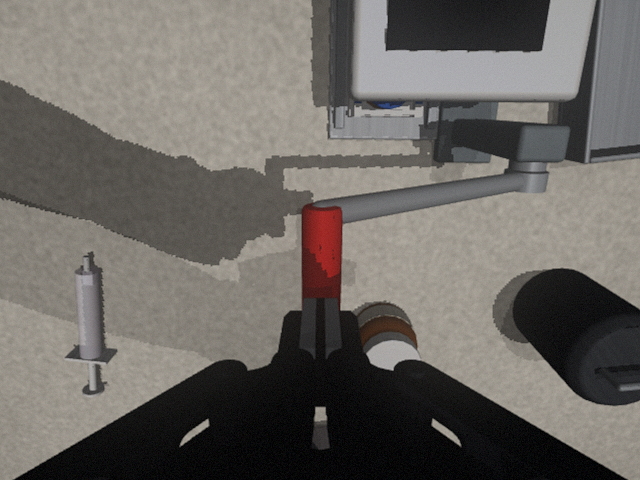

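View pics/d16c.png

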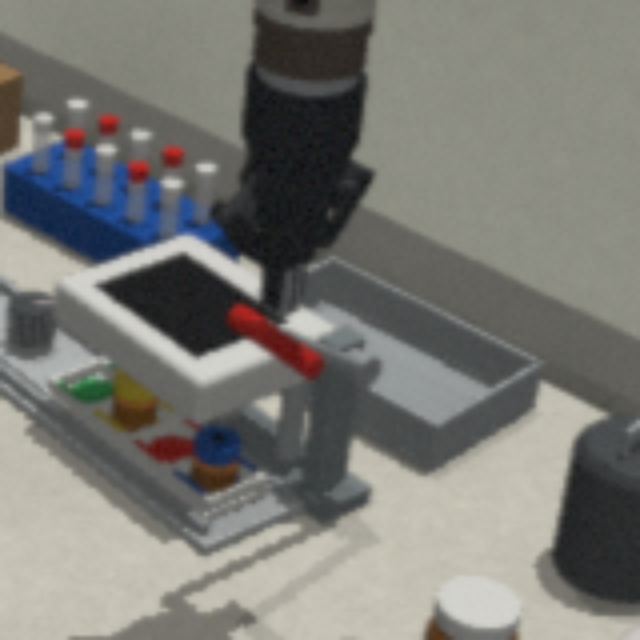

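The shut fingers are over the bar's middle, at (320,300) on a bar that starts at (322,205). I'll press down along the arc.

>>> send_rows(
  moves=[
    [0,0,0.005,0],
    [0,0,0.005,0],
    [0,0,0.003,0],
    [0,0,0.003,0],
    [0,0,0,0],
  ],
)

```text
clock: 50.55
eef_pos: [0.5412, -0.3005, 0.2287]
tool_rot: [0.746, 0.666, -0.0, -0.0]
ft_force: [-2.4, 0.8, 5.2]
grip_width: -0.0001
```

```bash
python3 go.py
```

```text
t 50.55 p [ 0.5412 -0.3005  0.2287] psi_y -0.1133 j [-0.51  0.49  0.35  1.44 -0.    1.18] F [-2.4  0.8  5.2] w -0.0001 tilt [-6.e-04  0.e+00 -1.e+00]
tau [0.14 0.45 0.  ] tau6 0.0
```

>>> send_rows(
  moves=[
    [0,-0.004,0.007,0],
    [0,-0.004,0.007,0],
    [0,-0.0035,0.007,0],
    [0,-0.0035,0.007,0],
    [0,-0.003,0.0075,0],
    [0,-0.003,0.0075,0],
    [0,-0.002,0.0078,0],
    [0,-0.002,0.0078,0],
    [0,0,0,0],
  ],
)

```text
clock: 51.45
eef_pos: [0.5147, -0.2975, 0.17]
tool_rot: [0.746, 0.666, -0.001, -0.001]
ft_force: [-5.7, 0.9, 7.4]
grip_width: -0.0
```

```bash
python3 go.py;python3 -c "
from h import *
snap('wrist','w17')"
```

```text
t 51.45 p [ 0.5147 -0.2975  0.17  ] psi_y -0.1139 j [-0.52  0.46  0.16  1.27 -0.    1.16] F [-5.7  0.9  7.4] w -0.0 tilt [-3.5e-03  3.0e-04 -1.0e+00]
tau [ 0.29  1.42 -0.05] tau6 -0.0
```

View pics/w17.png

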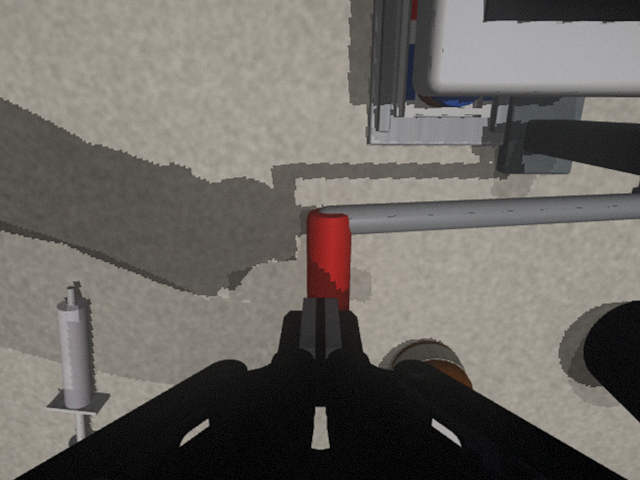

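>>> send_rows(
  moves=[
    [0,0,0.0078,0],
    [0,0,0.0078,0],
    [0,0,0.008,0],
    [0,0,0.008,0],
    [0,0,0.008,0],
    [0,0.0005,0.008,0],
    [0,0,0,0],
  ],
)

```text
clock: 52.2
eef_pos: [0.5156, -0.2981, 0.1224]
tool_rot: [0.746, 0.666, -0.001, -0.001]
ft_force: [-5.5, 0.6, 9.2]
grip_width: 0.0001
```

```bash
python3 go.py;python3 -c "
from h import *
snap('wrist','w18')"
```

```text
t 52.2 p [ 0.5156 -0.2981  0.1224] psi_y -0.1139 j [-0.52  0.49  0.09  1.17 -0.    1.16] F [-5.5  0.6  9.2] w 0.0001 tilt [-3.e-03 -7.e-04 -1.e+00]
tau [0.12 1.37 0.01] tau6 0.0
```

View pics/w18.png

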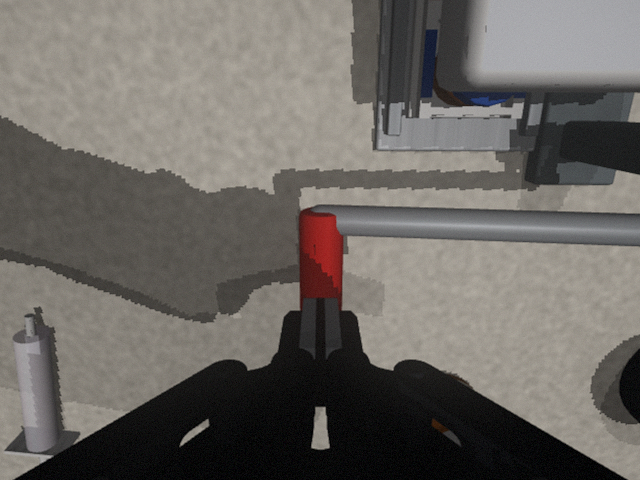

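>>> send_rows(
  moves=[
    [0,0.001,0.008,0],
    [0,0.0013,0.008,0],
    [0,0.002,0.0078,0],
    [0,0.002,0.0078,0],
    [0,0,0.002,0],
  ],
)

```text
clock: 52.75
eef_pos: [0.522, -0.2991, 0.0909]
tool_rot: [0.746, 0.666, -0.001, -0.0]
ft_force: [-10.8, 2.8, 21.8]
grip_width: 0.0001
```

>>> send_rows(
  moves=[
    [0,0,0.002,0],
    [0,0,0.002,0],
    [0,0,0,0],
  ],
)

```text
clock: 53.05
eef_pos: [0.5222, -0.2991, 0.0904]
tool_rot: [0.746, 0.666, -0.001, 0.001]
ft_force: [-14.0, 4.3, 30.3]
grip_width: 0.0002
```

The lever is on its stop: the TCP stayed at z = 0.0904 while the force rose to 30 N. I'll ease it back up slowly along the arc.

>>> send_rows(
  moves=[
    [0,0,0,0],
    [0,0,-0.003,0],
    [0,0,-0.003,0],
    [0,-0.002,-0.006,0],
    [0,-0.002,-0.006,0],
    [0,-0.001,-0.006,0],
    [0,-0.001,-0.006,0],
    [0,0,-0.006,0],
    [0,0,-0.006,0],
    [0,0,-0.006,0],
    [0,0,-0.006,0],
    [0,0,0,0],
  ],
)

```text
clock: 54.25
eef_pos: [0.5179, -0.2986, 0.1414]
tool_rot: [0.746, 0.666, 0.0, 0.002]
ft_force: [-3.8, 0.5, 8.1]
grip_width: -0.0003
```

```bash
python3 go.py;python3 -c "
from h import *
snap('wrist','w19')"
```

```text
t 54.25 p [ 0.5179 -0.2986  0.1414] psi_y -0.1135 j [-0.52  0.48  0.12  1.2  -0.    1.16] F [-3.8  0.5  8.1] w -0.0003 tilt [ 0.0021 -0.0023 -1.    ]
tau [0.06 0.8  0.  ] tau6 -0.0
```

View pics/w19.png

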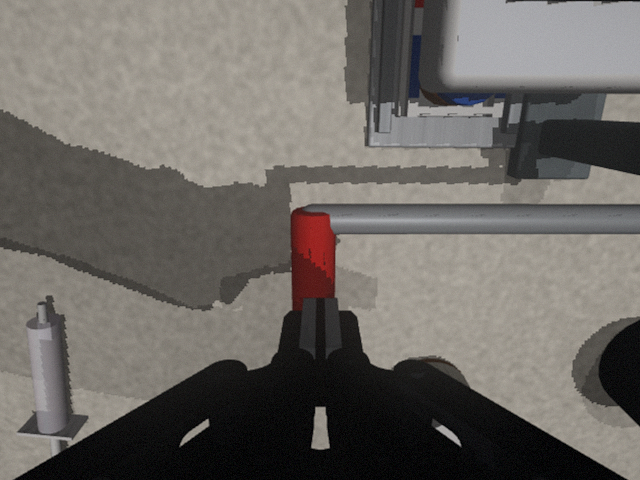

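>>> send_rows(
  moves=[
    [0,0,-0.006,0],
    [0,0,-0.006,0],
    [0,0,-0.006,0],
    [0,0,-0.006,0],
    [0,0.001,-0.006,0],
    [0,0.002,-0.006,0],
    [0,0.002,-0.006,0],
    [0,0.002,-0.006,0],
    [0,0.002,-0.006,0],
    [0,0,0,0],
  ],
)

```text
clock: 55.3
eef_pos: [0.527, -0.2988, 0.1936]
tool_rot: [0.746, 0.666, 0.0, 0.0]
ft_force: [3.0, -1.8, 4.4]
grip_width: 0.0002
```

```bash
python3 go.py;python3 -c "
from h import *
snap('wrist','w20')"
```

```text
t 55.3 p [ 0.527  -0.2988  0.1936] psi_y -0.1129 j [-0.52  0.47  0.24  1.34  0.    1.17] F [ 3.  -1.8  4.4] w 0.0002 tilt [ 7.e-04 -4.e-04 -1.e+00]
tau [-0.24 -0.45 -0.02] tau6 0.01
```

View pics/w20.png

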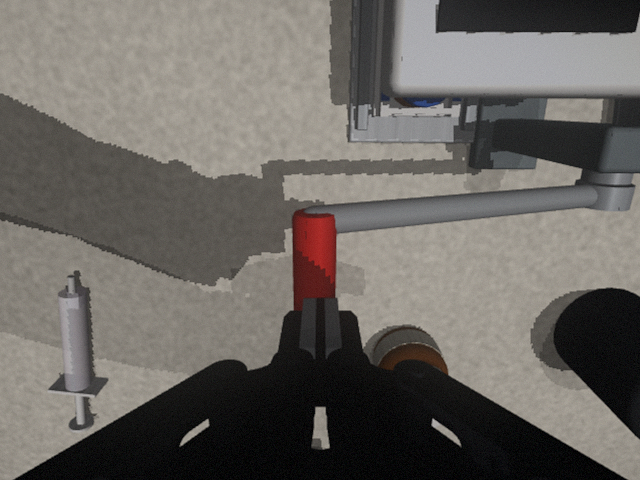

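>>> send_rows(
  moves=[
    [0,0.002,-0.005,0],
    [0,0.002,-0.005,0],
    [0,0.002,-0.005,0],
    [0,0.002,-0.005,0],
    [0,0.0025,-0.005,0],
    [0,0.0025,-0.005,0],
    [0,0.002,-0.003,0],
    [0,0,-0.003,0],
    [0,0,-0.003,0],
    [0,0,0,0],
  ],
)

```text
clock: 56.35
eef_pos: [0.5408, -0.3003, 0.2314]
tool_rot: [0.746, 0.666, -0.0, -0.001]
ft_force: [0.3, 0.1, 0.6]
grip_width: 0.0004
```

```bash
python3 go.py
```

```text
t 56.35 p [ 0.5408 -0.3003  0.2314] psi_y -0.1131 j [-0.51  0.48  0.36  1.45 -0.    1.18] F [0.3 0.1 0.6] w 0.0004 tilt [-1.7e-03  5.0e-04 -1.0e+00]
tau [ 0.02  0.02 -0.03] tau6 0.0
```

Contact was lost with the lever at rest (force about 0). I'll lift clear, back away and check everything.

>>> send_rows(
  moves=[
    [0,0,-0.02,0],
    [0,0,-0.04,0],
    [0,0,-0.04,0],
    [0,-0.04,0,0],
    [0,-0.04,0,0],
    [0,-0.04,0,0],
    [0,0,0,0],
    [0,0,0,0],
  ],
)

```text
clock: 57.15
eef_pos: [0.4213, -0.2868, 0.3318]
tool_rot: [0.746, 0.666, -0.0, -0.0]
ft_force: [-0.2, -1.1, 0.3]
grip_width: -0.0
```

```bash
python3 go.py;python3 -c "
from h import *
snap('wrist','w21');snap('scene','s21');snap('side','d21')
a=cv2.resize(cv2.imread('pics/s21.png')[180:360,140:400],None,fx=3,fy=3)
b=cv2.resize(cv2.imread('pics/d21.png')[220:360,300:480],None,fx=4,fy=4)
cv2.imwrite('pics/s21c.png',a);cv2.imwrite('pics/d21c.png',b)"; python3 meas.py s21 | grep -E "red"|head -1; python3 meas.py d21|cut -c1-200; echo;python3 meas.py d14|cut -c1-200
```

```text
t 57.15 p [ 0.4213 -0.2868  0.3318] psi_y -0.1142 j [-0.6   0.24  0.27  1.59 -0.    1.09] F [-0.2 -1.1  0.3] w -0.0 tilt [-2.e-04  1.e-04 -1.e+00]
tau [-0.01  0.   -0.03] tau6 -0.01
red [201, 194, 26, 13, 149] [212.9 200.2] encl 213.5 199.5 13.0 med [ 0.5491 -0.2976  0.2266] disc19 [ 0.3056 -0.5152  0.0192] top45 [ 0.3315 -0.4888  0.045 ]
blue [0, 0, 128, 261, 24195] [ 55.3 126.2] encl 44.0 129.2 136.5 med [0.2149 1.3748 0.2256] disc19 [0.3855 2.011  0.0192] top45 [0.3029 1.9214 0.045 ]
blue [341, 216, 32, 29, 495] [356.7 231.3] encl 357.0 231.0 18.0 med [0.7952 0.1464 0.0416] disc19 [0.8232 0.167  0.0192] top45 [0.7926 0.1362 0.045 ]
blue [384, 229, 16, 15, 107] [391.6 236.3] encl 391.0 236.0 9.9 med [0.8586 0.0238 0.0488] disc19 [0.8957 0.0598 0.0192] top45 [0.8603 0.0333 0.045 ]
blue [389, 287, 11, 9, 73] [394.2 291.2] encl 394.0 291.5 5.6 med [ 0.5983 -0.2171  0.0622] disc19 [ 0.6461 -0.1781  0.0192] top45 [ 0.6155 -0.202   0.045 ]
red [397, 256, 24, 18, 166] [408.2 264.3] encl 408.0 265.0 13.6 med [ 0.5365 -0.3012  0.2251] disc19 [ 0.798  -0.1039  0.0192] top45 [ 0.7616 -0.1312  0.045 ]

blue [0, 0, 129, 261, 22704] [ 55.7 127. ] encl 44.0 128.9 136.2 med [0.2158 1.3748 0.221 ] disc19 [0.3826 1.9967 0.0192] top45 [0.3044 1.9259 0.045 ]
blue [342, 216, 38, 29, 616] [359.9 231.1] encl 360.5 230.0 20.6 med [0.7974 0.1365 0.0454] disc19 [0.8339 0.1607 0.0192] top45 [0.8075 0.1334 0.045 ]
blue [384, 229, 16, 15, 102] [391.7 236.4] encl 391.5 236.0 9.6 med [0.8587 0.0221 0.0487] disc19 [0.8952 0.0588 0.0192] top45 [0.8617 0.0322 0.045 ]
blue [389, 287, 11, 9, 75] [394.1 291.2] encl 394.0 291.5 5.6 med [ 0.597  -0.2161  0.0619] disc19 [ 0.6459 -0.1781  0.0192] top45 [ 0.6155 -0.202   0.045 ]
red [397, 256, 24, 19, 164] [408.1 264.3] encl 408.5 264.0 13.5 med [ 0.5366 -0.3016  0.2251] disc19 [ 0.7977 -0.1038  0.0192] top45 [ 0.7675 -0.1283  0.045 ]
```

View pics/s21c.png

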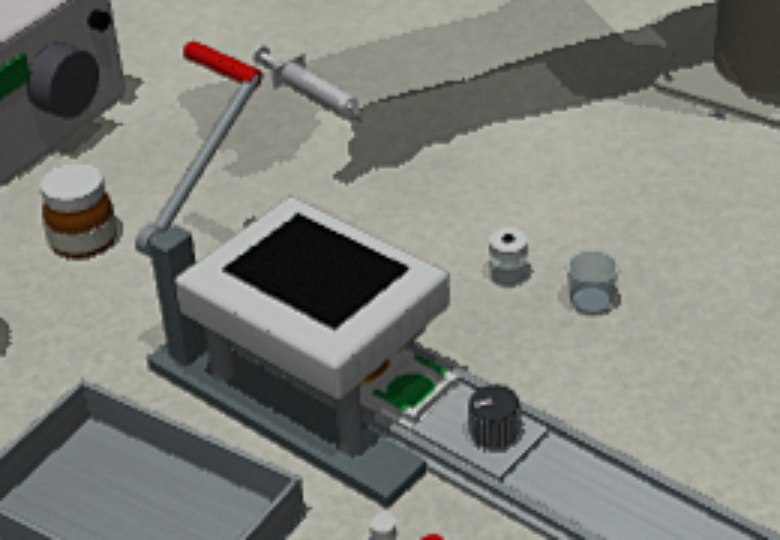

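View pics/d21c.png

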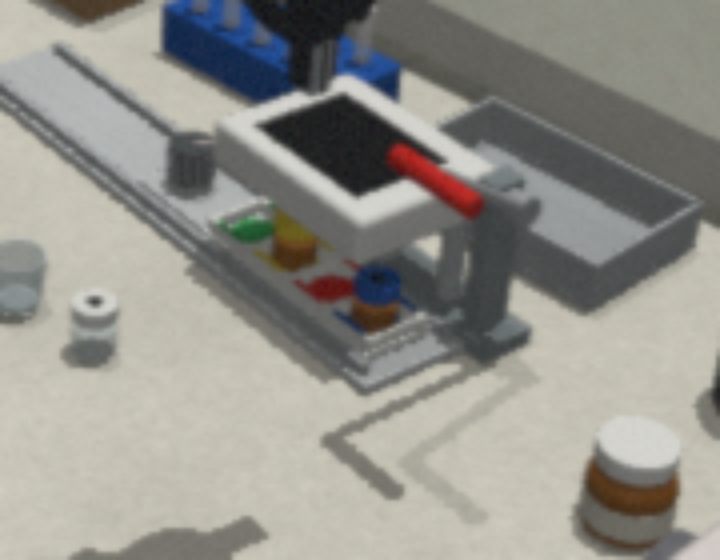

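```bash
python3 - <<'E'
from h import *
im,d,K,T=load("d21");hsv=cv2.cvtColor(im,cv2.COLOR_BGR2HSV);P=cloud(d,K,T)
print(cv2.imwrite("pics/z21.png",cv2.resize(im[260:315,345:425],None,fx=9,fy=9,interpolation=cv2.INTER_CUBIC)))
h=hsv[...,0].astype(int);h=np.where(h>170,h-180,h)
for c,lo,hi in(("blue",100,130),("yellow",18,35),("green",45,85),("red",-8,6),("brown",6,17)):
    m=((h>=lo)&(h<=hi)&(hsv[...,1]>110)&(hsv[...,2]>15)).astype(np.uint8);m[:265]=0;m[315:]=0;m[:,:345]=0;m[:,430:]=0
    k,l,st,ce=cv2.connectedComponentsWithStats(m)
    for i in range(1,k):
        if st[i,4]>8: print(c,st[i],ce[i].round(1),np.median(P[l==i],0).round(4),onplane(*ce[i],.0192,K,T).round(4),"59",onplane(*ce[i],.059,K,T).round(4))
# expected projections
def proj(p):
    q=np.linalg.inv(T)@np.r_[p,1];return K[0,2]+K[0,0]*q[0]/-q[2],K[1,2]-K[1,1]*q[1]/-q[2]
e=np.array([.117,.993,0]);b=np.array([.6105,-.2072,.0192])
for i,n in enumerate(["blue","red","yellow","green"]):
    f=b+e*.048*i; print(n,np.round(proj(f),1),"cap mid",np.round(proj(f+[0,0,.039]),1),"cap top",np.round(proj(f+[0,0,.045]),1))
E
```

```text
True
blue [389 286  13  10  88] [394.2 291. ] [ 0.5992 -0.2149  0.0618] [ 0.6465 -0.1777  0.0192] 59 [ 0.6021 -0.2132  0.059 ]
yellow [368 273  12   8  47] [372.4 277.2] [ 0.6069 -0.1198  0.0585] [ 0.65   -0.0807  0.0192] 59 [ 0.6054 -0.12    0.059 ]
yellow [364 283   8   5  14] [367.9 284.9] [ 0.5993 -0.1094  0.0275] [ 0.6076 -0.1018  0.0192] 59 [ 0.5646 -0.1403  0.059 ]
green [358 275  10   5  36] [362.4 277.1] [ 0.628  -0.0604  0.0191] [ 0.6254 -0.0594  0.0192] 59 [ 0.5818 -0.0996  0.059 ]
red [405 265  16  10  83] [413.9 268.6] [ 0.5342 -0.3257  0.2235] [ 0.7925 -0.1334  0.0192] 59 [ 0.7422 -0.1707  0.059 ]
red [374 289  14   6  59] [381.6 291.5] [ 0.6129 -0.1543  0.0193] [ 0.6148 -0.1542  0.0192] 59 [ 0.5715 -0.1907  0.059 ]
brown [368 279  11   9  62] [373.3 282.9] [ 0.607  -0.1235  0.0379] [ 0.6286 -0.105   0.0192] 59 [ 0.5848 -0.1434  0.059 ]
brown [389 295  10   8  50] [393.3 298.4] [ 0.5933 -0.2194  0.0402] [ 0.6154 -0.2022  0.0192] 59 [ 0.5722 -0.2367  0.059 ]
blue [393.4 299.8] cap mid [394.5 289.3] cap top [394.7 287.7]
red [383.2 292.1] cap mid [384.2 281.7] cap top [384.3 280.1]
yellow [373.3 284.7] cap mid [374.2 274.4] cap top [374.3 272.8]
green [363.9 277.5] cap mid [364.6 267.4] cap top [364.7 265.8]
```

View pics/z21.png

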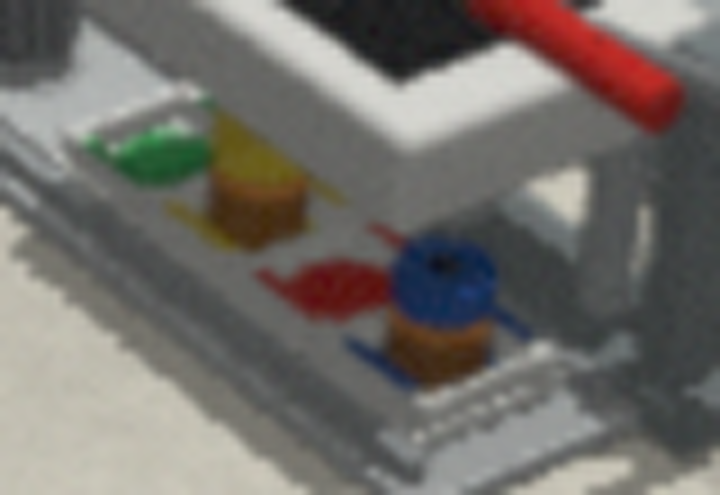

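The vials and discs project within 1–2 px of where they should be with the carriage home. The lever is back at its starting pixel, (212.9,200.2) against (212.8,200.2). The robot touches nothing, so I'm handing in.

```bash
python3 -c "
from workcell import order
print(order.job_done())"; python3 go.py
```

```text
the job is handed in; nothing more can be done
None
the job is handed in; nothing more can be done
```

The job is handed in at about 57 s; no verdict is reported, so success rests on my own checks.

**What I did**
- Only the blue and yellow vials were present. I drew the carriage out about 51 mm and stood each one in the pocket of its colour.
- I slid the carriage home until it met its stop, at 24 N with no further motion.
- I turned the screw clockwise in two grips until it was tight.
- I then pulled the lever to its stop (30 N, no further motion) and eased it back along its arc until contact force was about zero.

**Last checks**
- **Vials:** both stood upright, within 1–2 px (about 2–4 mm) of their expected positions under the head.
- **Carriage:** the disc positions matched fully home to about 2 mm.
- **Screw:** in the second grip the torque peaked at 2 N m. The index mark moved only about 5° while I commanded another 1.2 rad.
- **Lever:** it was back at its starting pixel.
- **Bystanders:** those in view looked unmoved.

**What disagreed or went wrong**
- **First screw grip:** it ended after 6.05 rad with no torque rise, so the tight reading comes only from the second grip.
- **Finger contact:** when I opened the gripper after that first grip, the tool read 23 N sideways. The likely cause is a finger touching the press head; nothing looked displaced afterwards.
- **Camera offset:** the two fixed cameras differ by about 4–8 mm in absolute position, so I used the wrist camera for grasping and placing.

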